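Pin a trailer coupler onto its drawbar and close the keeper

ROBOT

A 6-joint arm with a two-finger parallel gripper is mounted at the origin on the work surface. World frame = base frame: x ahead of the robot, y to its left, z up, the work surface at z = 0. Lengths are in m, angles in degrees, forces in N, time in s.
With the tool pointing down it reaches from about 0.25 to 0.775 m from the base axis. Payload 4 kg.
Tool frame: the origin (TCP) lies midway between the tips of the shut fingers; the grasp point (between the pads) lies hold_point_z behind it (hold_point_z is the distance from the TCP to the grasp point, in m); z points along the fingers, x is the direction in which the jaws open and shut, and the axes are right-handed (so a half turn about z gives the same grasp; the last joint's range is limited). The gripper opens to 94 mm and grips with 3 to 60 N. Pads are 16 mm wide; open, the fingers measure 119 mm over their backs; the gripper's body (75 mm by 177 mm) begins 78 mm behind the grasp point.
Start: joints at [-81.767, 4.996, 78.535, -0, 96.463, -5.907], TCP at [0.134, -0.533, 0.206] pointing down, gripper open.
Joint ranges: [-177.83, 177.83], [-43.37, 116.18], [15.69, 146.23], [-61.86, 241.86], [9.47, 152.12], [-147.06, 147.06]. Speed limits (degrees/s): [159.86, 159.86, 180, 180, 180, 180].

INTERFACE

Orientations are given as [roll, pitch, yaw] about the fixed x, y, z axes, in that order (R = Rz(yaw) Ry(pitch) Rx(roll)).
In Python, from rig import * gives the robot as it stands.
- The arm moves only by the shell command python3 -m inch 'ROWS' [FORCE]. ROWS is JSON, a list of rows, each a list of 7 numbers: the turn, a rotation vector about the world's x, y, z in rad, then the shift along the world's x, y, z in m, then the finger opening in m, from 0 to 0.094. A call has 1 to 10 rows; each row is the pose to reach, as a shift and turn from the pose measured when the call began; what a row does not reach only later rows make up. A row lasts 1/12 s, in which the tool goes at most 41.7 mm and 7.16 degrees, less where a joint would pass 70% of its speed; a pose out of reach is approached as far as the arm can. A call with a gripper value outside its range is refused whole. The fingers move at their own pace and stop on an object; FORCE is the grip in N (left out, the last holds). Time passes only in rows, so rows that repeat a pose let the fingers close. It gives the time, the measured TCP pose, the force and the opening at its end, in the units of the state.
- observe(): the state, without advancing time (a new reading comes with each control period).
- read_camera(name): name is "scene" or "side" or "wrist"; returns a dict with "color" (420x560x3 uint8, red, green, blue), "vfov" (degrees; the focal length in pixels is half the picture's height over the tangent of half this angle, whatever the lens; pixels are square), "cx", "cy" (the principal point, pixels), "T" (4x4, takes a point from camera to world coordinates). Camera axes: x right, y up, looking along -z (the intrinsics and any distortion apply to the point x, -y, -z); pixel columns grow to the right and rows downward; lengths in m; the calibration is good to about 2 mm. A picture is of the moment at which its call begins. There is no depth.
- close_job(): hands the job in, once; it reports no verdict.
Trained networks look in the newest picture that a camera, given by its name, has taken for a name from the list of things; names that differ only in an ending like _2 or _b are one class to them, and where a whole thing is asked for, a point or a joint stands for the part that bears it (a point fixed in the world has none). Each returns a list of dicts, best first, with "score" (0 to 1); they miss things now and then, are a little off and sometimes report something else, mostly with a low value. They report only what shows in the picture. A call takes as long as a camera call.
- spot_in(camera, name): "xy" ([column, row] in pixels, amid what is visible of it).
- spot_point(camera, name): "xy" ([column, row] in pixels: a listed point, or the origin of a listed thing).
The state is a dict: "clock": time; "joints": joint angles; "joint_velocities": joint speeds; "effort": joint torques, N m; "eef_pos": TCP position; "eef_rot": TCP orientation; "force": force on the tool from outside, world axes, zero at the start; "ft_torque": the same for the moment, N m; "finger_gap": finger opening in m.
Only numpy, scipy, OpenCV 4.12 (cv2) and the standard library are available. Lean on these libraries where they do the work, as an engineer would, in place of code of your own. Each camera call takes 0.05 s, during which the arm holds its last target.

TASK

The coupler head is on the drawbar in the vice, but not pushed on far enough. Take the square-grip pin from the wooden rack and stand its tip in the hole on top of the coupler; then, pressing it only lightly so as not to dent the thin drawbar tube, slide the coupler on towards the vice with the pin in it until the pin drops into the drawbar's hidden hole. Push the pin fully home, swing the keeper strap over its head up to the stop, and leave everything else where it is.

Things in the scene. Friction and masses are not known exactly. Their poses are not given: they have to be found in the camera images.
- pin_grip (a point): Centre of the drop pin's square grip, 18 x 18 mm and 23 mm tall; x and y along its flats, z up along the pin. Plain steel, about 75 g. Under the grip a round flange, 26 mm across, 5 mm thick, its underside 16.5 mm below this point. The pin starts upright in any one of the rack's holes, flange on the rack's top; its neighbours stand 55 mm or more away, centre to centre.
- pin_tip (a point): Lower end of the same pin, 58.5 mm below the grip's centre. The shank under the flange is round, 10 mm in diameter and 42 mm long; its last 5 mm taper to 6 mm. Shank, coupler and drawbar are smooth, lightly greased steel (friction about 0.3).
- rack: Fixed wooden rack, 60 x 170 mm and 50 mm tall, with three upright holes in a row along its y axis, at -55, 0 and 55 mm; origin at the centre of its underside.
- coupler_hole (a point): Centre of the mouth of the pin hole (12.5 mm across) in the coupler's flat, level top, 154 mm above the bench; moves with the coupler; y points along the drawbar away from the vice, z up. The drawbar's upper face lies 4 mm below this point (coupler wall 3 mm, gap 1 mm). Each tube's lower wall has a matching hole straight below its upper one.
- coupler (a joint): How far the coupler has been slid on towards the vice, in m: 0 to 0.008 at the start, at most 0.045. The coupler is a dark steel sleeve 38 mm square, reaching from 56 mm on the vice side of its hole to 90 mm on the other, with a ball-socket casting beyond. It slides with about 2 N of drag and stays where it is left.
- drawbar: Plain steel tube 30 mm square, walls 3 mm, clamped level in the vice; origin on the bench under the jaws, y along the tube towards the coupler, tube axis 135 mm above the bench. Its pin hole (12.5 mm, on its centre line) is hidden under the coupler: at the start 12 to 36 mm nearer the vice than the coupler's hole, different every time.
- keeper (a joint): Angle of the keeper strap, rad: 0 = closed, at its stop, pointing along -y over the pin hole; grows as it opens, clockwise from above; starts at 1.3 to 1.65, sticking out on the coupler's -x side. Stays where left; takes about 0.6 N at the tab. Its underside, 31 mm above the coupler's top, clears a pin that is home and strikes one over 3 mm proud.
- keeper_tab (a point): Centre of the keeper's upright push tab, a steel plate 4 mm thick, 26 mm long along the strap and 18 mm tall, standing on the strap 72 mm from its pivot; the middle of the tab is 43 mm above the coupler's top, its upper edge 52 mm.
- keeper_pivot (a point): On the keeper's pivot axis, at the top face of the strap (35 mm above the coupler's top); the pivot stands 66 mm from the coupler's hole along +y. The strap is 18 mm wide, 4 mm thick and reaches 86 mm from the pivot.
- vice: Bench vice, fixed, about 250 mm long in x, jaws 100 mm wide and 150 mm tall; origin on the bench under its jaws, y along the drawbar towards the coupler.
- bolt_mid (a point): Head of a loose hex bolt in the rack (bystander).
- ball_pin_mid (a point): Neck of a loose ball-headed pin in the rack (bystander).
- wheel: Small loose black spoked wheel, 224 mm in diameter and 68 mm tall at its hub, lying flat (bystander); origin under its centre.
- sprocket: Loose steel sprocket, 96 mm in diameter, 10 mm tall (bystander).
- spanner: Loose spanner, 190 mm long, lying flat (bystander).
- oil: Loose white oil bottle, 44 mm in diameter, 125 mm tall (bystander).
- pedal: Loose black pedal, 95 x 84 mm, 24 mm tall (bystander).

How it is judged (in metres and radians):
On the way, in this order (a step that is already met when the one before it is completed fails the run):
1. the pin stands upright with its tip in the coupler's hole, its flange still well above the coupler (horizontal distance between pin_grip and coupler_hole below 0.006 m and z of pin_grip in the frame of coupler_hole between 0.045 and 0.0575 m and angle between pin_grip's own z axis and vertical below 0.15 rad), for 0.05 s.
2. with the pin's tip so in its hole, the coupler is slid along by 6 mm or more (all of step 1 and distance of coupler_hole from where it was at the start of the episode above 0.006 m), for 0.05 s.
3. the pin is fully home through coupler and drawbar (flange within 3 mm of the coupler's top) (horizontal distance between pin_grip and coupler_hole below 0.004 m and z of pin_grip in the frame of coupler_hole below 0.0195 m), for 0.1 s.
At the end, for the whole second after the job is handed in: The pin stands upright (within 0.12 rad) in the coupler's hole and the drawbar's, flange within 3 mm of the coupler's top and within 4 mm of the hole's axis, and the keeper is closed over it (within 0.15 rad of its stop) (all of step 3 and angle between pin_grip's own z axis and vertical below 0.12 rad and value of joint keeper below 0.15 rad); the robot touches nothing.
It fails at once if the pin presses on the drawbar with more than 30 N (contact force between pin and drawbar above 30 N).
It fails at once if a bystander is moved by more than 30 mm (distance of any of bolt_mid, ball_pin_mid, wheel, sprocket, spanner, oil, pedal from where it was at the start of the episode above 0.03 m).
It also fails if it takes over 72 s, if anything falls off the work surface, if the arm or the gripper's body presses on something with over 40 N, if the wrist force passes 120 N, or if a joint passes its speed limit or range.

## Working session

There is one attempt and no reset: what is moved stays moved. The work goes in short steps, Python scripts to look and compute and a shell command to move; the robot and the scene stay as the last step left them, time stands still between calls to the robot, and variables do not carry over. Pictures are saved under pics/ and viewed, and the job is handed in when it is done.

```bash
ls; mkdir -p pics; python3 - <<'E'
from rig import *
import cv2
print(observe())
for n in ["scene","side","wrist"]:
    c=read_camera(n); print(n,c["vfov"],c["cx"],c["cy"],c["T"], [k for k in c])
    cv2.imwrite(f"pics/{n}0.png",c["color"][:,:,::-1])
    for t in ["pin_grip","coupler_hole","keeper_tab","keeper_pivot","bolt_mid","ball_pin_mid","rack","drawbar","wheel","oil"]:
        print(t,[(round(d["score"],2),[round(float(v),1) for v in d["xy"]]) for d in spot_point(n,t)][:3])
E
```

```text
pics
{'clock': 0.0, 'joints': array([-8.17667582e+01,  5.03864518e+00,  7.86237603e+01, -3.78901263e-04,
        9.64631322e+01, -5.90577711e+00]), 'joint_velocities': array([ 0.01257191,  0.02228104,  0.11618271,  0.05805142, -0.02363917,
       -0.00034445]), 'effort': array([ 1.43688696e-03, -3.40181029e+01, -3.02425218e+01,  7.20451679e-02,
        3.31787718e-02, -1.76135422e-04]), 'eef_pos': array([ 0.13427888, -0.53279   ,  0.20431733]), 'eef_rot': array([-1.79987458e+02,  1.24910145e-01, -7.58610096e+01]), 'force': array([-0.44353798,  0.19713924,  0.31384292]), 'ft_torque': array([-0.07926336,  0.01726812,  0.03193719]), 'finger_gap': 0.0940417508990099}
scene 47.63935579041615 278.9380245973842 213.2964059027792 [[-0.86078963 -0.31515797  0.39964567  1.07963658]
 [ 0.5084961  -0.49897932  0.70174878  0.96515842]
 [-0.0217468   0.80727634  0.58977282  0.87743823]
 [ 0.          0.          0.          1.        ]] ['color', 'vfov', 'cx', 'cy', 'T']
pin_grip [(0.67, [351.6, 264.6])]
coupler_hole [(0.73, [244.3, 179.8])]
keeper_tab [(0.46, [274.0, 175.2])]
keeper_pivot [(0.74,
[... 694 characters left out ...]
(0.7, [243.5, 213.0]), (0.41, [236.1, 187.7]), (0.38, [240.5, 209.5])]
ball_pin_mid [(0.43, [241.2, 209.8])]
rack [(0.8, [247.3, 212.8]), (0.29, [235.1, 198.2])]
drawbar [(0.96, [349.8, 338.6]), (0.7, [213.1, 246.0])]
wheel [(0.71, [363.5, 238.7])]
oil [(0.65, [292.6, 185.8])]
wrist 69.94977975030362 278.35363616781547 209.71074342348945 [[ 0.2441065   0.93482445  0.25790554  0.20815879]
 [-0.96974766  0.23565089  0.06370351 -0.51468024]
 [-0.00122407 -0.26565373  0.96406773  0.38409668]
 [ 0.          0.          0.          1.        ]] ['color', 'vfov', 'cx', 'cy', 'T']
pin_grip []
coupler_hole []
keeper_tab []
keeper_pivot []
bolt_mid []
ball_pin_mid []
rack []
drawbar []
wheel []
oil []
```

View pics/scene0.png

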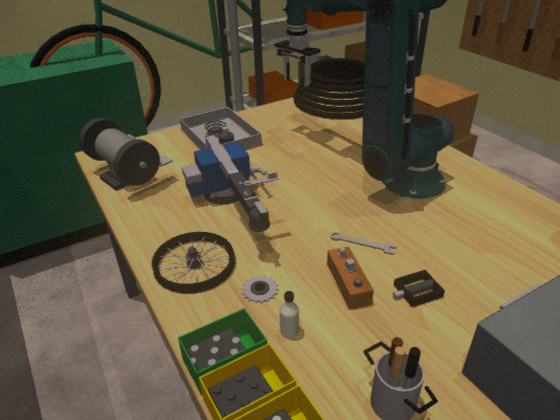

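View pics/side0.png

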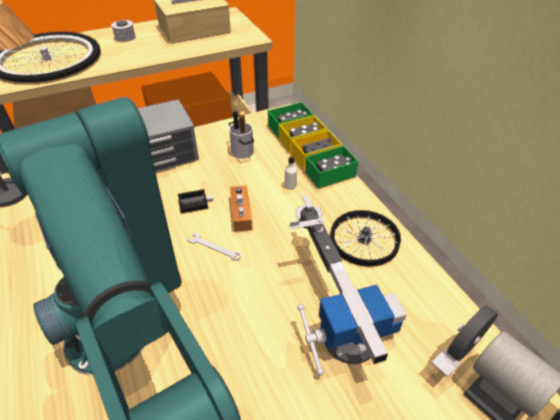

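View pics/wrist0.png

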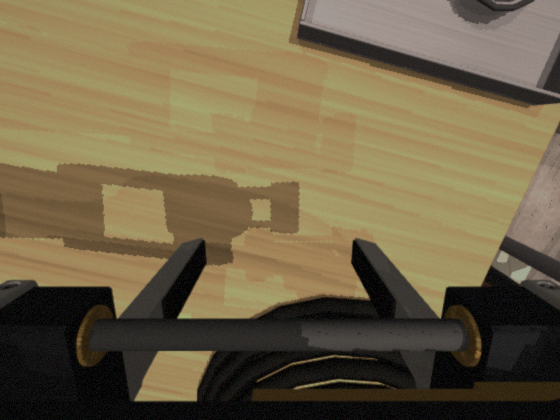

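```bash
cat > h.py <<'E'
from rig import *
import cv2, numpy as np
def K(c):
    f=c["color"].shape[0]/2/np.tan(np.radians(c["vfov"]/2)); return f,c["cx"],c["cy"]
def back(c,uv,z):
    f,cx,cy=K(c); d=np.array([(uv[0]-cx)/f,-(uv[1]-cy)/f,-1.]); T=np.array(c["T"]); d=T[:3,:3]@d; o=T[:3,3]
    return o+d*(z-o[2])/d[2]
def proj(c,p):
    f,cx,cy=K(c); T=np.array(c["T"]); q=T[:3,:3].T@(np.array(p)-T[:3,3]); return np.array([cx+f*q[0]/-q[2],cy-f*q[1]/-q[2]])
def tri(cs,uvs):
    A=[];b=[]
    for c,uv in zip(cs,uvs):
        f,cx,cy=K(c);T=np.array(c["T"]);d=T[:3,:3]@np.array([(uv[0]-cx)/f,-(uv[1]-cy)/f,-1.]);d/=np.linalg.norm(d)
        M=np.eye(3)-np.outer(d,d);A.append(M);b.append(M@T[:3,3])
    A=np.vstack(A);b=np.hstack(b);x=np.linalg.lstsq(A,b,rcond=None)[0];return x,np.linalg.norm(A@x-b)
def crop(c,x0,y0,x1,y1,s,name):
    cv2.imwrite("pics/"+name+".png",cv2.resize(c["color"][y0:y1,x0:x1,::-1],None,fx=s,fy=s,interpolation=cv2.INTER_CUBIC))
E
python3 - <<'E'
from h import *
np.set_printoptions(precision=4,suppress=True)
a=read_camera("scene");b=read_camera("side")
crop(a,160,120,310,240,5,"sc_coup");crop(a,310,220,410,310,6,"sc_rack")
crop(b,260,180,410,300,5,"si_coup");crop(b,190,170,290,250,7,"si_rack")
print("tab",tri([a,b],[(274,175.2),(293.2,222.3)]))
print("piv",tri([a,b],[(246.6,183.3),(318.1,219.3)]))
print("hole",tri([a,b],[(244.3,179.8),(326.6,245)]))
print("rack",tri([a,b],[(347.8,282.6),(247.3,212.8)]), back(a,(347.8,282.6),0),back(b,(247.3,212.8),0))
print("pin",tri([a,b],[(351.6,264.6),(238.1,197.8)]))
for n in ["scene","side"]:
  for t in ["vice","keeper","coupler","pin_tip"]:
    print(n,t,[(round(d["score"],2),np.array(d["xy"]).round(1)) for d in spot_point(n,t)][:3])
E
```

```text
tab (array([ 0.5402, -0.0064,  0.1952]), np.float64(0.0019476791841681897))
piv (array([ 0.6141, -0.0198,  0.1872]), np.float64(0.0030440345603931496))
hole (array([ 0.5972, -0.0869,  0.1573]), np.float64(0.00747494698208989))
rack (array([ 0.4991,  0.2752, -0.0005]), np.float64(0.015190224134831523)) [0.4889 0.2792 0.    ] [0.5074 0.2674 0.    ]
pin (array([0.4851, 0.2835, 0.0644]), np.float64(0.0003086457796604272))
scene vice [(0.91, array([226.7, 192.8])), (0.28, array([355.7, 284.3])), (0.18, array([340.1, 249.5]))]Traceback (most recent call last):
  File "<stdin>", line 13, in <module>
ValueError: it knows: ball_pin_mid, bolt_mid, coupler_hole, drawbar, keeper_pivot, keeper_tab, oil, pedal, pin_grip, pin_tip, rack, spanner, sprocket, vice, wheel
```

View pics/sc_coup.png

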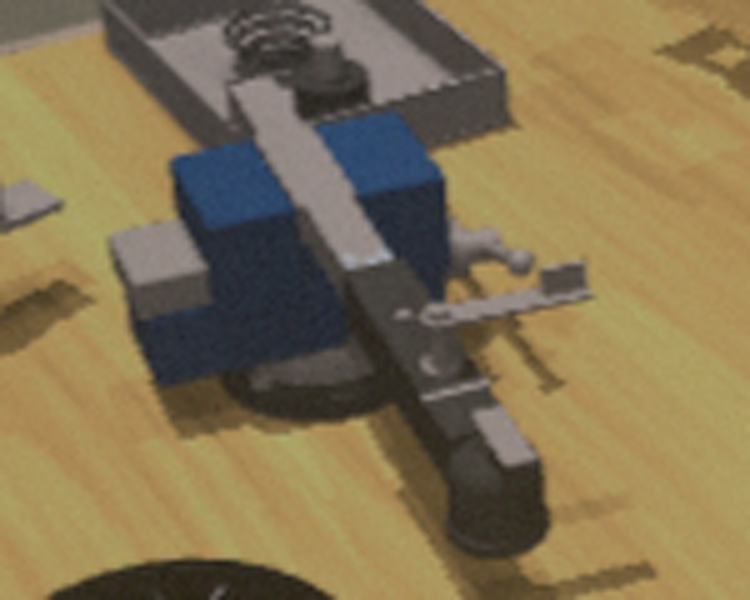

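View pics/sc_rack.png

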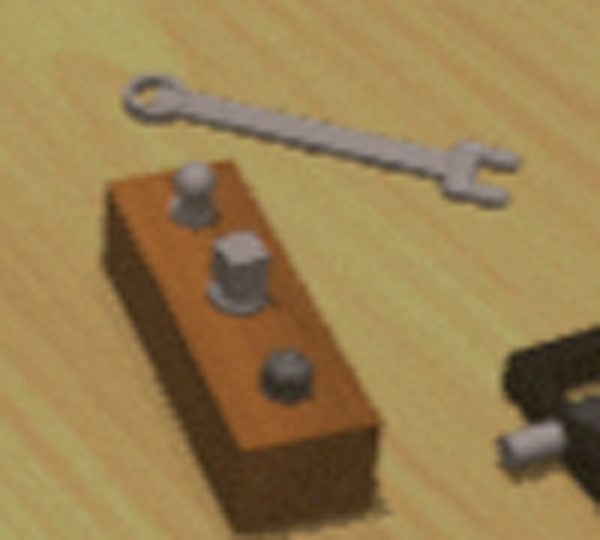

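View pics/si_coup.png

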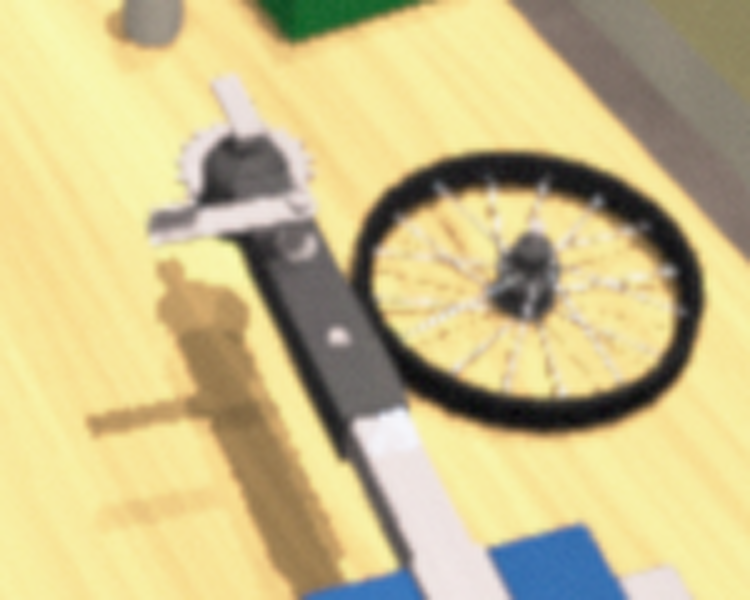

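View pics/si_rack.png

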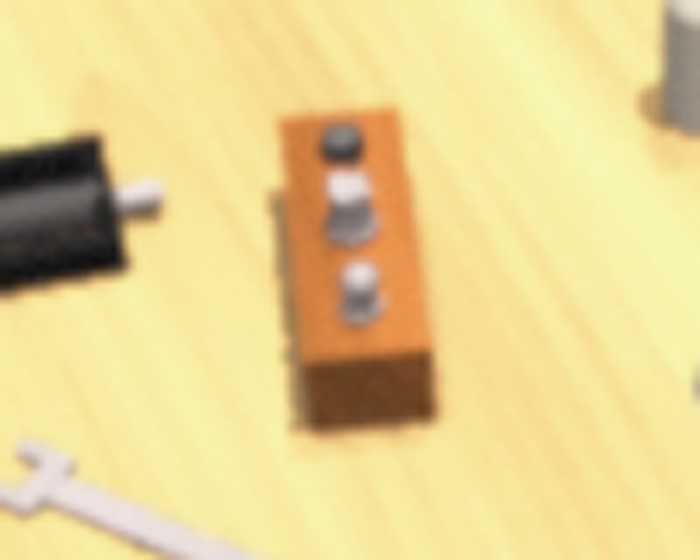

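```bash
python3 - <<'E'
from h import *
np.set_printoptions(precision=4,suppress=True)
a=read_camera("scene");b=read_camera("side")
S=lambda p:(310+p[0]/6,220+p[1]/6); D=lambda p:(190+p[0]/7,170+p[1]/7)
for p in [(107,185),(233,160),(380,425),(243,450)]: print("sc corner",back(a,S(p),.05))
for p in [(280,120),(398,108),(433,350),(300,360)]: print("si corner",back(b,D(p),.05))
S=lambda p:(160+p[0]/5,120+p[1]/5); D=lambda p:(260+p[0]/5,180+p[1]/5)
print("hole",back(a,S((402,315)),.154),back(b,D((338,337)),.154))
print("pin grip top z=.078", back(a,(310+241/6,220+245/6),.078),back(b,(190+348/7,170+188/7),.078))
print("piv",back(a,S((437,315)),.189),back(b,D((297,205)),.189))
print("tab",back(a,S((563,276)),.197),back(b,D((175,222)),.197))
# drawbar edges top z .15
print("bar far",[back(a,S(p),.15) for p in [(232,90),(290,82),(345,268),(395,255)]])
print("bar far side",[back(b,D(p),.154) for p in [(345,452),(408,405),(240,262)]])
E
```

```text
sc corner [0.4951 0.1953 0.05  ]
sc corner [0.4376 0.2111 0.05  ]
sc corner [0.4878 0.3728 0.05  ]
sc corner [0.5425 0.355  0.05  ]
si corner [0.4841 0.3609 0.05  ]
si corner [0.5398 0.3447 0.05  ]
si corner [0.4917 0.1829 0.05  ]
si corner [0.4348 0.2026 0.05  ]
hole [ 0.6078 -0.0793  0.154 ] [ 0.602  -0.0951  0.154 ]
pin grip top z=.078 [0.4898 0.282  0.078 ] [0.4869 0.2715 0.078 ]
piv [ 0.6146 -0.0186  0.189 ] [ 0.6113 -0.0278  0.189 ]
tab [ 0.5436 -0.0052  0.197 ] [ 0.5415 -0.0178  0.197 ]
bar far [array([ 0.5749, -0.396 ,  0.15  ]), array([ 0.5373, -0.3855,  0.15  ]), array([ 0.6103, -0.1492,  0.15  ]), array([ 0.5788, -0.1465,  0.15  ])]
bar far side [array([ 0.567 , -0.1645,  0.154 ]), array([ 0.6121, -0.1516,  0.154 ]), array([ 0.5797, -0.0241,  0.154 ])]
```

```bash
ls -la; python3 -c "
import rig; print([k for k in dir(rig) if k[0]!='_']); print(getattr(rig,'hold_point_z',None))"
python3 -m inch '[[0,0,-0.04,0.03,0.03,0.02,0.06],[0,0,-0.08,0.055,0.06,0.04,0.06],[0,0,-0.12,0.08,0.09,0.06,0.06],[0,0,-0.16,0.105,0.12,0.08,0.06],[0,0,-0.2,0.13,0.15,0.1,0.06],[0,0,-0.24,0.155,0.18,0.11,0.06],[0,0,-0.28,0.18,0.21,0.12,0.06],[0,0,-0.32,0.205,0.24,0.13,0.06],[0,0,-0.36,0.23,0.27,0.14,0.06],[0,0,-0.4,0.26,0.3,0.15,0.06]]' 20
```

```text
total 16
drwxr-xr-x  3 agent agent 4096 Dec  6 22:56 .
drwxr-xr-x 23 root  root  4096 Dec  6 22:55 ..
-rw-r--r--  1 agent agent  931 Dec  6 22:56 h.py
drwxr-xr-x  2 agent agent 4096 Dec  6 22:56 pics
['Unreachable', 'close_job', 'hold_point_z', 'observe', 'read_camera', 'spot_in', 'spot_point']
0.0188
clock: 2.73
eef_pos: [0.388, -0.2386, 0.3544]
eef_rot: [-179.9, -0.1, -98.9]
force: [-0.4, -1.0, 0.3]
finger_gap: 0.0603
```

```bash
python3 -m inch '[[0,0,0,0.02,0.02,0.005,0.06],[0,0,0,0.045,0.045,0.01,0.06],[0,0,0,0.07,0.07,0.01,0.06],[0,0,0,0.1,0.1,0.01,0.06],[0,0,0,0.125,0.125,0.01,0.06],[0,0,0,0.15,0.15,0.01,0.06],[0,0,0,0.15,0.15,0.01,0.06],[0,0,0,0.15,0.15,0.01,0.06]]'
```

```text
clock: 3.4
eef_pos: [0.5388, -0.0873, 0.3634]
eef_rot: [180.0, -0.1, -98.7]
force: [-0.6, 0.6, -0.0]
finger_gap: 0.0598
```

```bash
python3 - <<'E'
from h import *
np.set_printoptions(precision=4,suppress=True)
c=read_camera("wrist"); cv2.imwrite("pics/w1.png",c["color"][:,:,::-1])
for t,z in [("coupler_hole",.154),("keeper_pivot",.189),("keeper_tab",.197),("drawbar",0),("vice",0)]:
    print(t,[(round(d["score"],2),np.array(d["xy"]).round(1),back(c,d["xy"],z)) for d in spot_point("wrist",t)][:2])
E
```

```text
coupler_hole [(0.45, array([ 68.4, 238. ]), array([0.512 , 0.2091, 0.154 ]))]
keeper_pivot [(0.75, array([211. , 137.4]), array([ 0.6141, -0.0211,  0.189 ]))]
keeper_tab [(0.9, array([209.8, 201.9]), array([ 0.5416, -0.0058,  0.197 ]))]
drawbar [(0.62, array([389.5, 132.7]), array([ 0.5745, -0.2896,  0.    ]))]
vice [(0.56, array([384.6, 132.3]), array([ 0.5765, -0.2812,  0.    ]))]
```

View pics/w1.png

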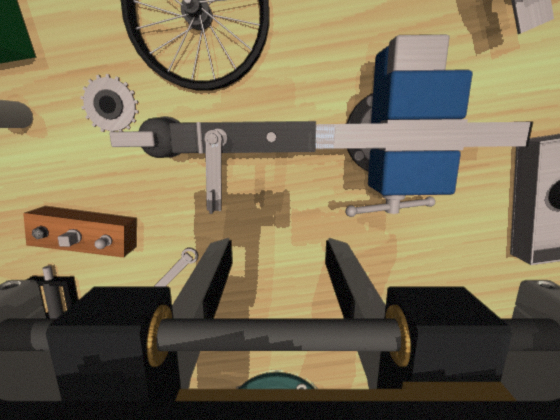

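```bash
python3 - <<'E'
from h import *
np.set_printoptions(precision=4,suppress=True)
c=read_camera("wrist"); crop(c,190,90,340,220,5,"w1c");crop(c,20,195,145,265,6,"w1r")
g=cv2.cvtColor(c["color"],cv2.COLOR_RGB2GRAY)[125:150,258:286].astype(float)
m=g>np.median(g)+25; ys,xs=np.nonzero(m); print(len(xs),xs.mean()+258,ys.mean()+125)
h=back(c,(xs.mean()+258,ys.mean()+125),.154);print("hole",h)
p=back(c,(211,137.4),.189);t=back(c,(209.8,201.9),.197);print(p,t,p-h,t-p,np.degrees(np.arctan2(*(p-h)[[1,0]])))
for u in [(333,122),(333,150),(510,122),(510,147)]: print(back(c,u,.15))
for u in [(230,121),(230,153),(312,121),(312,150)]: print("sl",back(c,u,.154))
for t in ["pin_grip","bolt_mid","ball_pin_mid","rack"]:
    print(t,[(round(d["score"],2),np.array(d["xy"]).round(1),back(c,d["xy"],.07)) for d in spot_point("wrist",t)][:2])
E
```

```text
80 268.6125 136.4875
hole [ 0.6034 -0.0879  0.154 ]
[ 0.6136 -0.0236  0.189 ] [ 0.5408 -0.0079  0.197 ] [0.0102 0.0644 0.035 ] [-0.0728  0.0157  0.008 ] 81.0121518236741
[ 0.6081 -0.1708  0.15  ]
[ 0.5736 -0.167   0.15  ]
[ 0.5731 -0.3911  0.15  ]
[ 0.5416 -0.3924  0.15  ]
sl [ 0.6295 -0.0435  0.154 ]
sl [ 0.5909 -0.0357  0.154 ]
sl [ 0.6134 -0.1444  0.154 ]
sl [ 0.5782 -0.1399  0.154 ]
pin_grip [(0.66, array([ 66.5, 236.9]), array([0.4933, 0.277 , 0.07  ]))]
bolt_mid [(0.62, array([ 37.7, 235.4]), array([0.5035, 0.3237, 0.07  ]))]
ball_pin_mid [(0.54, array([103.4, 246.8]), array([0.4664, 0.2214, 0.07  ]))]
rack [(0.87, array([ 90.7, 227.4]), array([0.5031, 0.2315, 0.07  ]))]
```

View pics/w1c.png

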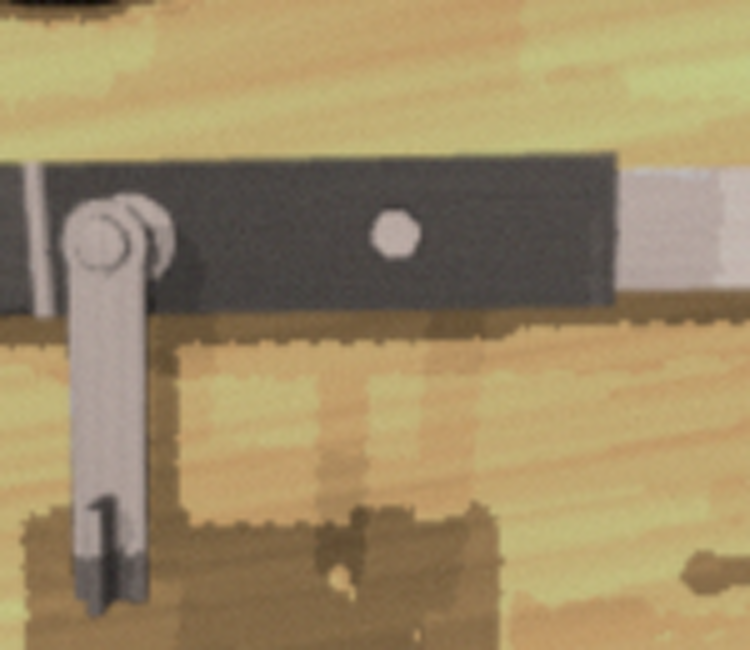

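View pics/w1r.png

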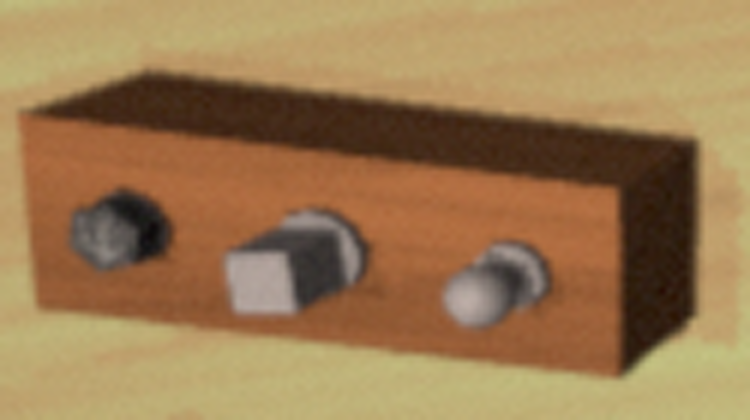

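```bash
python3 -m inch '[[0,0,0.12,0,0.02,0,0.06],[0,0,0.24,0,0.05,0,0.06],[0,0,0.36,-0.01,0.09,0,0.06],[0,0,0.48,-0.015,0.13,0,0.06],[0,0,0.6,-0.02,0.17,-0.02,0.06],[0,0,0.72,-0.025,0.21,-0.04,0.06],[0,0,0.84,-0.03,0.25,-0.06,0.06],[0,0,0.96,-0.04,0.28,-0.08,0.06],[0,0,1.08,-0.045,0.31,-0.1,0.06],[0,0,1.2,-0.05,0.34,-0.11,0.06]]'
```

```text
clock: 4.78
eef_pos: [0.4857, 0.2525, 0.2514]
eef_rot: [179.9, 0.1, -29.8]
force: [1.0, 0.7, -0.2]
finger_gap: 0.0604
```

```bash
python3 -m inch '[[0,0,0.12,0,0.015,0,0.06],[0,0,0.2,0,0.024,0,0.06],[0,0,0.23,0,0.024,0,0.06],[0,0,0.23,0,0.024,0,0.06]]'
python3 - <<'E'
from h import *
np.set_printoptions(precision=4,suppress=True)
print(observe()["eef_pos"],observe()["eef_rot"])
c=read_camera("wrist"); cv2.imwrite("pics/w2.png",c["color"][:,:,::-1])
for t,z in [("pin_grip",.0665),("bolt_mid",.055),("ball_pin_mid",.06),("rack",0)]:
    print(t,[(round(d["score"],2),np.array(d["xy"]).round(1),back(c,d["xy"],z)) for d in spot_point("wrist",t)][:2])
E
```

```text
clock: 5.12
eef_pos: [0.4854, 0.2772, 0.251]
eef_rot: [179.9, 0.1, -16.5]
force: [0.5, -0.1, 0.1]
finger_gap: 0.0603
[0.4854 0.2772 0.251 ] [179.89     0.1419 -16.5256]
pin_grip [(0.79, array([285.5, 190.1]), array([0.4927, 0.277 , 0.0665]))]
bolt_mid [(0.62, array([278.2, 143.4]), array([0.4999, 0.3329, 0.055 ]))]
ball_pin_mid [(0.79, array([282. , 233.6]), array([0.4719, 0.2214, 0.06  ]))]
rack [(0.87, array([279.6, 179.7]), array([0.4862, 0.2805, 0.    ])), (0.18, array([434.5, 202.7]), array([0.695, 0.183, 0.   ]))]
```

View pics/w2.png

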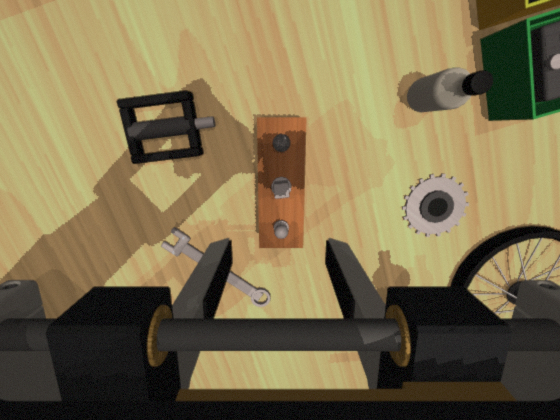

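```bash
python3 - <<'E'
from h import *
np.set_printoptions(precision=4,suppress=True)
c=read_camera("wrist"); crop(c,245,105,325,255,5,"w2c")
E
```

```text
(no output)
```

View pics/w2c.png

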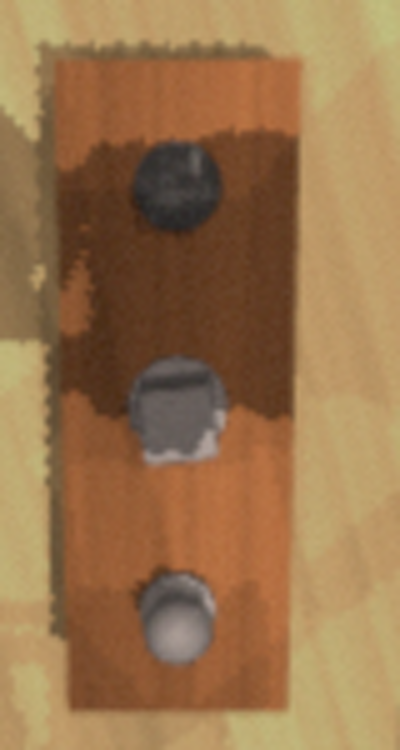

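```bash
python3 - <<'E'
from h import *
np.set_printoptions(precision=4,suppress=True)
c=read_camera("wrist")
print(back(c,(280.6,189),.078))
print("rack",[back(c,(245+x/5,105+y/5),.05) for x,y in [(55,60),(300,58),(70,708),(290,708)]], np.mean([back(c,(245+x/5,105+y/5),.05) for x,y in [(55,60),(300,58),(70,708),(290,708)]],0))
print("flange",back(c,(245+178/5,105+402/5),.055))
E
```

```text
[0.4886 0.2811 0.078 ]
rack [array([0.4839, 0.3692, 0.05  ]), array([0.5409, 0.3526, 0.05  ]), array([0.4362, 0.2077, 0.05  ]), array([0.4935, 0.1905, 0.05  ])] [0.4886 0.28   0.05  ]
flange [0.4887 0.281  0.055 ]
```

```bash
python3 -m inch '[[0,0,0,0.003,0.0035,-0.03,0.05],[0,0,0,0.003,0.0035,-0.065,0.05],[0,0,0,0.003,0.0035,-0.1,0.05],[0,0,0,0.003,0.0035,-0.125,0.05],[0,0,0,0.003,0.0035,-0.14,0.05],[0,0,0,0.003,0.0035,-0.14,0.05]]'
python3 - <<'E'
from h import *
c=read_camera("wrist"); cv2.imwrite("pics/w3.png",c["color"][:,:,::-1])
E
```

```text
clock: 5.97
eef_pos: [0.4862, 0.278, 0.1067]
eef_rot: [179.6, 0.5, -16.7]
force: [-0.4, -0.6, -0.8]
finger_gap: 0.0504
```

View pics/w3.png

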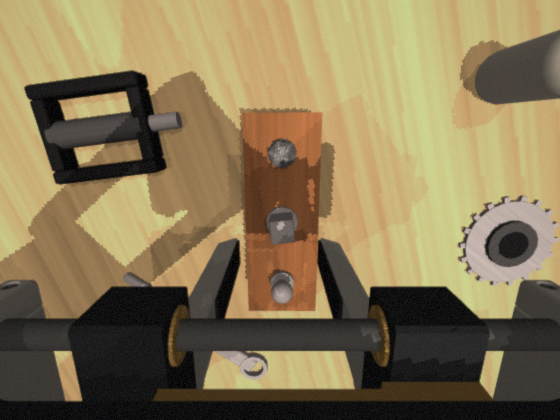

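```bash
python3 - <<'E'
from h import *
np.set_printoptions(precision=4,suppress=True)
o=observe();print(o["eef_pos"],o["eef_rot"],o["joint_velocities"])
c=read_camera("wrist");print(back(c,(281.5,228),.078),back(c,(282,222.5),.055))
E
python3 -m inch '[[0,0,0,0.0022,0.0025,-0.02,0.05],[0,0,0,0.0022,0.0025,-0.035,0.05],[0,0,0,0.0022,0.0025,-0.046,0.05],[0,0,0,0.0022,0.0025,-0.048,0.05],[0,0,0,0.0022,0.0025,-0.048,0.05]]'
```

```text
[0.4877 0.2787 0.1094] [179.7543   0.3037 -16.7358] [ 0.1048 -1.683  -4.046   0.0053  0.4399  0.006 ]
[0.4901 0.2832 0.078 ] [0.4896 0.28   0.055 ]
clock: 6.48
eef_pos: [0.4914, 0.2819, 0.0641]
eef_rot: [179.9, 0.1, -16.7]
force: [0.7, 1.1, 0.1]
finger_gap: 0.05
```

```bash
python3 -m inch '[[0,0,0,-0.002,-0.001,-0.004,0.05],[0,0,0,-0.002,-0.001,-0.0055,0.05],[0,0,0,-0.002,-0.001,-0.0055,0.035]]' 25; python3 -m inch '[[0,0,0,0,0,0,0.012],[0,0,0,0,0,0,0.012],[0,0,0,0,0,0,0.012],[0,0,0,0,0,0,0.012]]' 25
python3 - <<'E'
from h import *
c=read_camera("wrist"); cv2.imwrite("pics/w4.png",c["color"][:,:,::-1])
o=observe();print(o["eef_pos"],o["eef_rot"],o["force"],o["finger_gap"])
E
```

```text
clock: 6.73
eef_pos: [0.4896, 0.281, 0.0592]
eef_rot: [180.0, 0.1, -16.7]
force: [0.5, -0.4, 0.3]
finger_gap: 0.0461
clock: 7.07
eef_pos: [0.4897, 0.2811, 0.0595]
eef_rot: [180.0, 0.0, -16.7]
force: [-1.2, 0.3, 0.6]
finger_gap: 0.0203
[0.48970686 0.28104048 0.05940882] [ 1.79980947e+02  5.18723011e-02 -1.67399941e+01] [ 0.71393942 -0.32485771  0.25232712] 0.01810229784406278
```

View pics/w4.png

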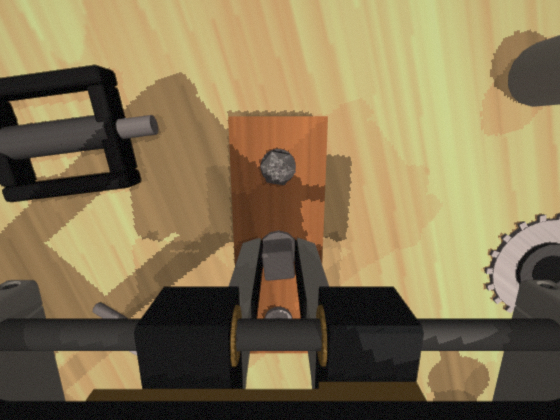

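```bash
python3 -m inch '[[0,0,0,0,0,0.002,0.012],[0,0,0,0,0,0.012,0.012],[0,0,0,0,0,0.035,0.012],[0,0,0,0,0,0.065,0.012],[0,0,-0.05,0,0,0.1,0.012],[0,0,-0.15,0,-0.01,0.135,0.012],[0,0,-0.27,0.01,-0.03,0.17,0.012],[0,0,-0.39,0.02,-0.06,0.2,0.012],[0,0,-0.51,0.03,-0.09,0.23,0.012],[0,0,-0.63,0.04,-0.12,0.24,0.012]]' 35; python3 -m inch '[[0,0,-0.12,0.01,-0.03,0.01,0.012],[0,0,-0.24,0.02,-0.06,0.01,0.012],[0,0,-0.36,0.03,-0.09,0.01,0.012],[0,0,-0.48,0.04,-0.12,0.01,0.012],[0,0,-0.6,0.05,-0.15,0.01,0.012],[0,0,-0.72,0.06,-0.18,0.01,0.012],[0,0,-0.8,0.067,-0.21,0.01,0.012],[0,0,-0.81,0.07,-0.23,0.01,0.012]]'
```

```text
clock: 7.95
eef_pos: [0.5306, 0.1608, 0.3055]
eef_rot: [-179.6, -0.1, -53.1]
force: [0.6, -0.3, -0.1]
finger_gap: 0.0179
clock: 8.62
eef_pos: [0.6009, -0.0721, 0.3156]
eef_rot: [-179.6, -0.2, -99.8]
force: [0.8, 0.4, -1.7]
finger_gap: 0.0179
```

```bash
python3 - <<'E'
from h import *
np.set_printoptions(precision=4,suppress=True)
o=observe();print(o["eef_pos"],o["eef_rot"],o["force"],o["finger_gap"])
c=read_camera("wrist"); cv2.imwrite("pics/w5.png",c["color"][:,:,::-1])
E
```

```text
[ 0.6009 -0.0721  0.3156] [-179.5835   -0.1984  -99.7784] [ 0.8236  0.4175 -1.7493] 0.017945989180057343
```

View pics/w5.png

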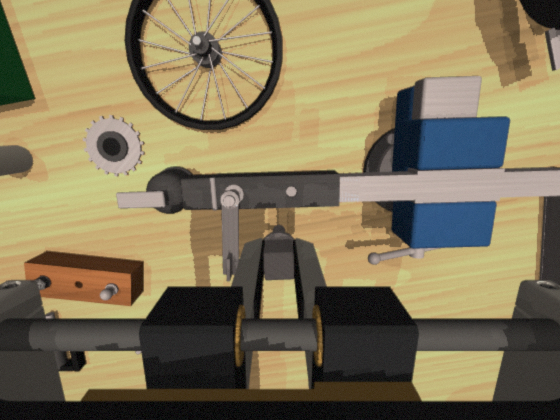

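```bash
python3 - <<'E'
from h import *
np.set_printoptions(precision=4,suppress=True)
o=observe()
c=read_camera("wrist")
g=cv2.cvtColor(c["color"],cv2.COLOR_RGB2GRAY)[180:202,280:303].astype(float)
m=g>np.median(g)+30; ys,xs=np.nonzero(m); uv=(xs.mean()+280,ys.mean()+180);print(len(xs),uv,back(c,uv,.1535))
p=o["eef_pos"]; print(p, "proj grip top",proj(c,p+[0,0,.0186]),"flange bot",proj(c,p+[0,0,-.0094]))
crop(c,220,160,340,300,5,"w5c")
a=read_camera("scene");b=read_camera("side");crop(a,180,80,330,200,5,"sc5");crop(b,260,130,410,270,5,"si5")
for n,k in (("scene",a),("side",b)):
  print(n,proj(k,p-[0,0,.0514]))
E
```

```text
84 (np.float64(287.6309523809524), np.float64(191.61904761904762)) [ 0.604  -0.0877  0.1535]
[ 0.601  -0.0753  0.3151] proj grip top [278.2585 262.5428] flange bot [278.0671 244.6425]
scene [240.481  148.6001]
side [326.6553 213.8228]
```

View pics/w5c.png

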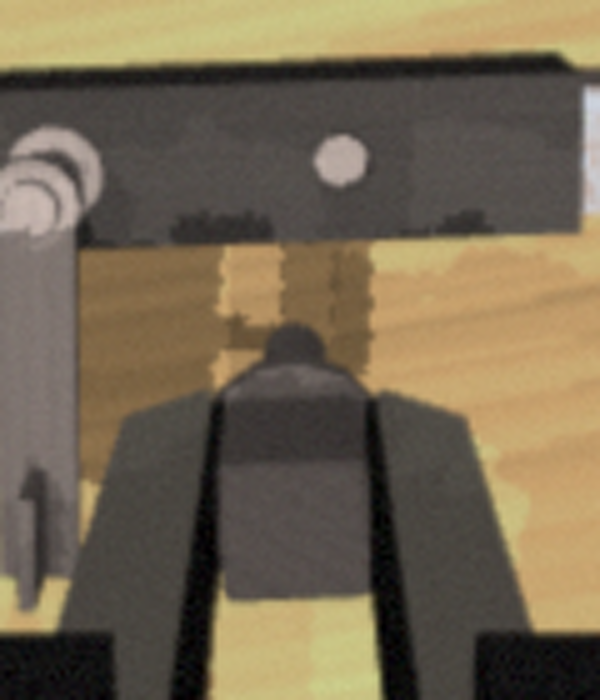

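View pics/sc5.png

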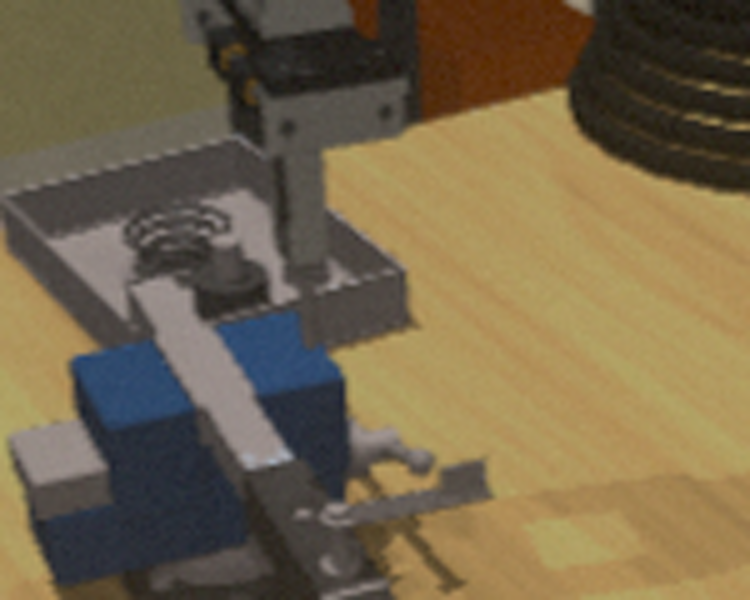

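View pics/si5.png

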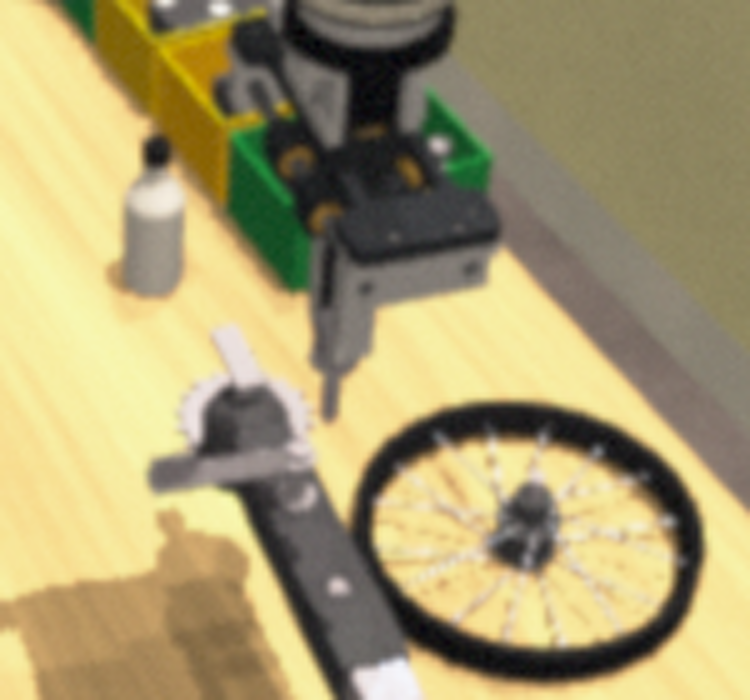

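```bash
python3 -m inch '[[0,0,0.01,0.0025,-0.012,0,0.012],[0,0,0.01,0.0025,-0.013,-0.02,0.012],[0,0,0.01,0.0025,-0.013,-0.045,0.012],[0,0,0.01,0.0025,-0.013,-0.065,0.012],[0,0,0.01,0.0025,-0.013,-0.08,0.012],[0,0,0.01,0.0025,-0.013,-0.08,0.012],[0,0,0.01,0.0025,-0.013,-0.08,0.012]]'
python3 - <<'E'
from h import *
np.set_printoptions(precision=4,suppress=True)
c=read_camera("wrist")
o=observe();print(o["eef_pos"],o["eef_rot"],o["force"],o["finger_gap"])
crop(c,200,150,360,300,5,"w6c")
a=read_camera("scene");b=read_camera("side");crop(a,180,80,330,200,5,"sc6");crop(b,280,170,380,270,6,"si6")
E
```

```text
clock: 9.4
eef_pos: [0.6025, -0.0809, 0.2356]
eef_rot: [-179.7, -0.1, -98.8]
force: [0.8, -0.0, 0.1]
finger_gap: 0.0177
[ 0.6032 -0.0813  0.2371] [-179.5114   -0.097   -98.8439] [-0.4014 -0.1002 -0.3913] 0.01783343741051993
```

View pics/w6c.png

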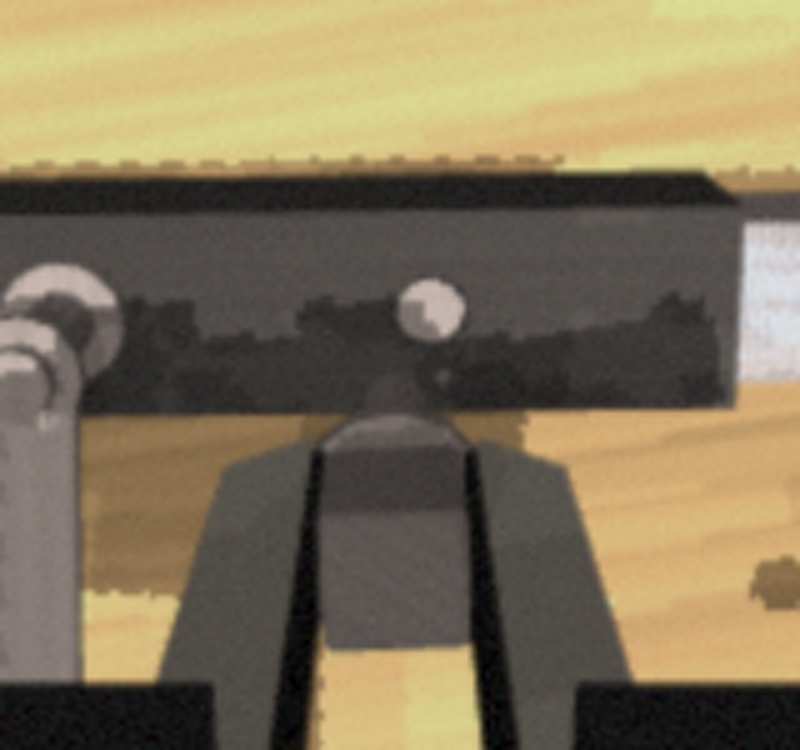

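View pics/si6.png

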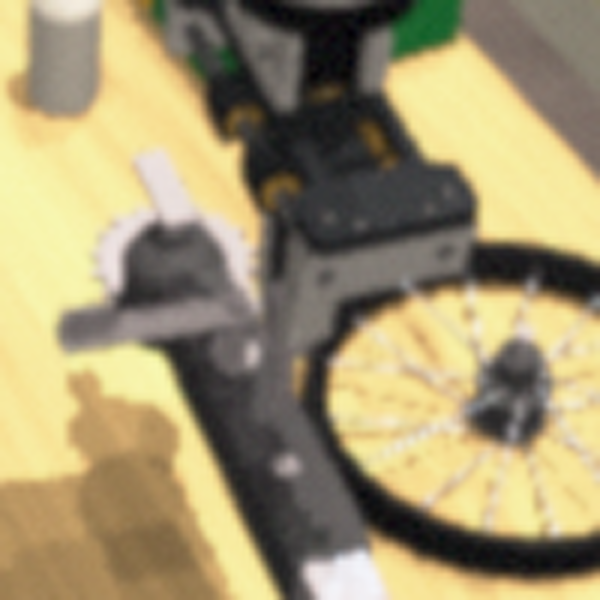

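View pics/sc6.png

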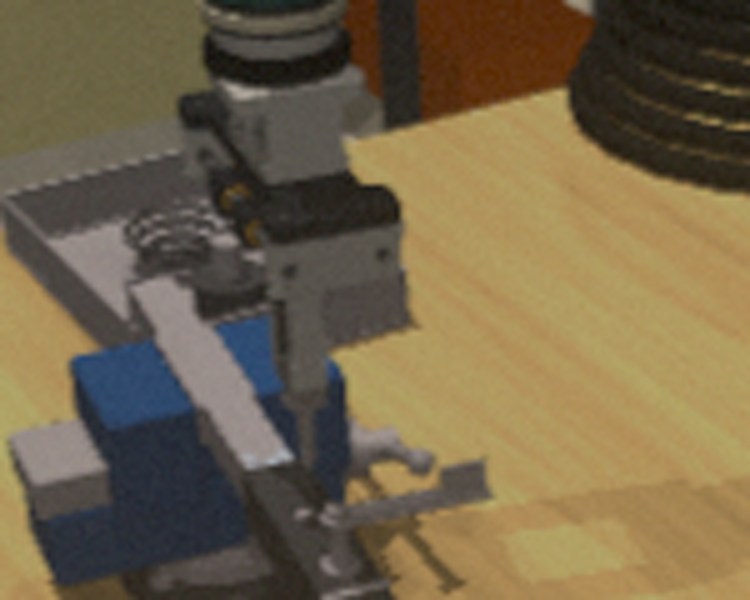

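```bash
python3 - <<'E'
from h import *
np.set_printoptions(precision=4,suppress=True)
for i in range(3):
    c=read_camera("wrist"); o=observe();print(o["eef_pos"],o["eef_rot"])
print(back(c,(286.5,212),.153),proj(c,o["eef_pos"]-[0,0,.0514]))
crop(c,200,150,360,300,5,"w6d")
E
python3 -m inch '[[0,0,0,0,-0.006,0,0.012],[0,0,0,0,-0.006,0,0.012],[0,0,0,0,-0.006,-0.005,0.012],[0,0,0,0,-0.006,-0.005,0.012],[0,0,0,0,-0.006,-0.005,0.012]]'
python3 - <<'E'
from h import *
np.set_printoptions(precision=4,suppress=True)
for i in range(4):
    c=read_camera("wrist"); o=observe();print(o["eef_pos"],o["eef_rot"],o["joint_velocities"])
print(proj(c,o["eef_pos"]-[0,0,.0514]))
crop(c,200,150,360,300,5,"w7c")
E
```

```text
[ 0.6038 -0.0821  0.2381] [-179.3739   -0.1171  -98.8977]
[ 0.6037 -0.0822  0.2379] [-179.3982   -0.1157  -98.9132]
[ 0.6036 -0.0823  0.2375] [-179.4282   -0.1158  -98.9241]
[ 0.6046 -0.0901  0.153 ] [278.2519 225.497 ]
clock: 10.12
eef_pos: [0.6032, -0.0884, 0.2317]
eef_rot: [-179.5, -0.1, -98.9]
force: [-0.0, -0.4, -1.4]
finger_gap: 0.0178
[ 0.6034 -0.0883  0.232 ] [-179.487    -0.1051  -98.9344] [ 0.1861 -0.2245 -0.3658 -0.0291  0.1601 -0.0474]
[ 0.6035 -0.0883  0.2322] [-179.4625   -0.1097  -98.9286] [ 0.1684 -0.2497 -0.2209 -0.0752 -0.0502 -0.0891]
[ 0.6035 -0.0883  0.2324] [-179.4451   -0.1113  -98.9264] [ 0.1367 -0.1639 -0.2215 -0.1253 -0.0721  0.0045]
[ 0.6036 -0.0883  0.2325] [-179.4325   -0.1129  -98.9241] [-0.0252 -0.0735 -0.131  -0.0134  0.0485 -0.0169]
[278.1139 225.4403]
```

View pics/w7c.png

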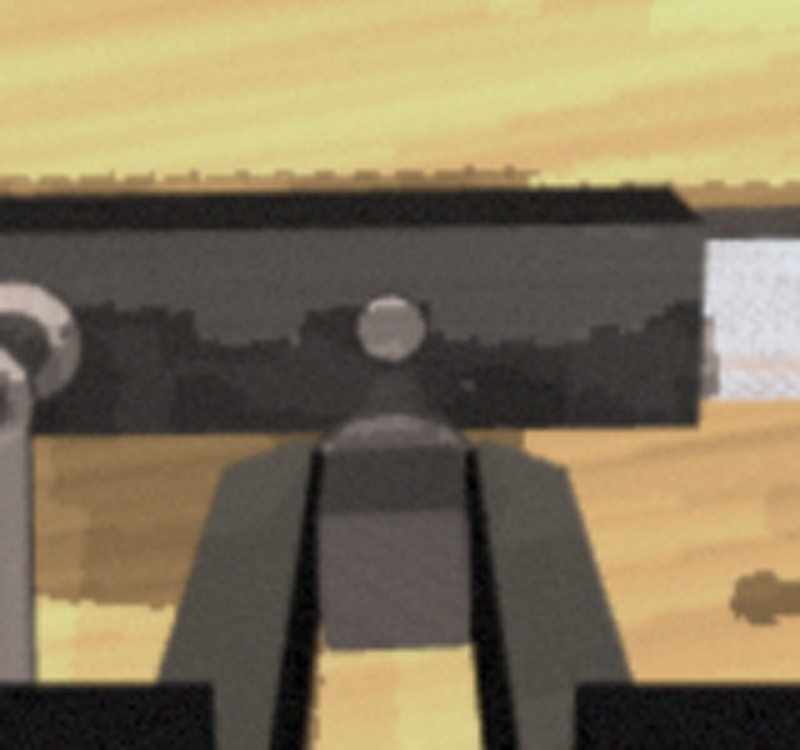

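```bash
python3 - <<'E'
from h import *
np.set_printoptions(precision=4,suppress=True)
c=read_camera("wrist"); o=observe();print(o["eef_pos"])
print(back(c,(200+391.5/5,150+329/5),.152))
# where grip top center appears vs expected
print(proj(c,o["eef_pos"]+[0,0,.0186]), (200+395/5,150+578/5))
print(back(c,(200+395/5,150+578/5),o["eef_pos"][2]+.0186))
crop(c,250,200,310,250,12,"w7d")
E
```

```text
[ 0.6036 -0.0883  0.2325]
[ 0.6033 -0.0884  0.152 ]
[278.1752 262.4914] (279.0, 265.6)
[ 0.6016 -0.0885  0.2511]
```

View pics/w7d.png

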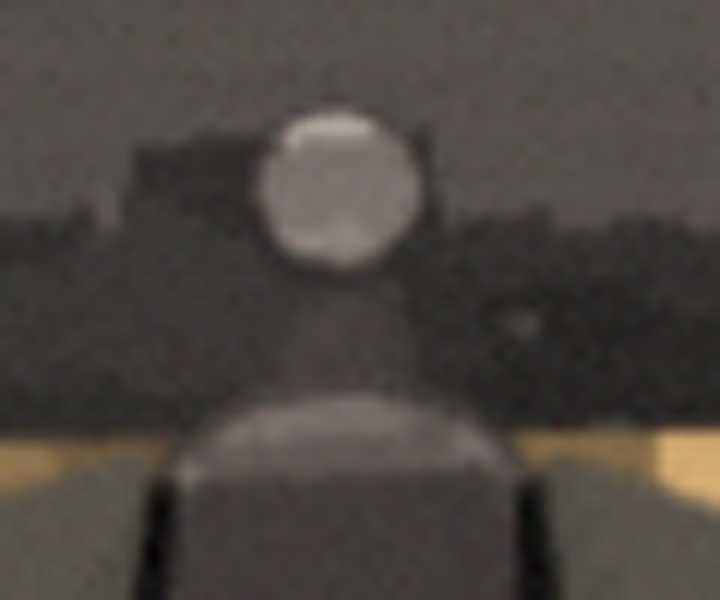

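```bash
python3 -m inch '[[-0.009,0,0,0.001,0,-0.01,0.012],[-0.009,0,0,0.001,0,-0.02,0.012],[-0.009,0,0,0.001,0,-0.024,0.012],[-0.009,0,0,0.001,0,-0.024,0.012],[-0.009,0,0,0.001,0,-0.024,0.012]]'
python3 - <<'E'
from h import *
np.set_printoptions(precision=4,suppress=True)
for i in range(3):
    c=read_camera("wrist"); o=observe();print(o["eef_pos"],o["eef_rot"],o["force"])
crop(c,230,190,330,290,7,"w8c")
b=read_camera("side");crop(b,280,190,380,290,7,"si8")
E
```

```text
clock: 10.78
eef_pos: [0.6042, -0.0881, 0.2074]
eef_rot: [-179.5, -0.6, -98.9]
force: [-0.2, -0.2, -0.7]
finger_gap: 0.0179
[ 0.6045 -0.0882  0.2082] [-179.3783   -0.6208  -98.919 ] [ 0.8373 -0.0556 -0.6782]
[ 0.6047 -0.0883  0.2087] [-179.3244   -0.6271  -98.9229] [ 0.6319  0.5267 -0.9675]
[ 0.6048 -0.0884  0.209 ] [-179.2947   -0.6284  -98.9234] [-0.4672  0.0595 -0.047 ]
```

View pics/w8c.png

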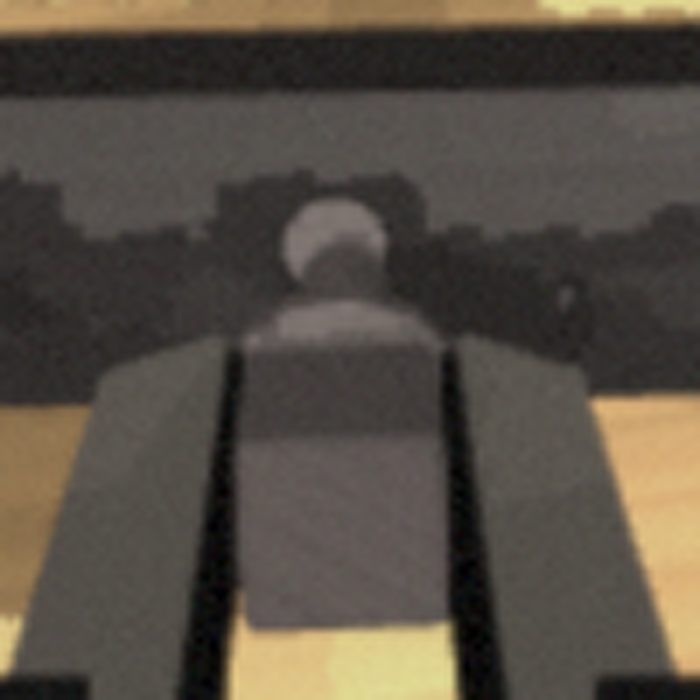

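View pics/si8.png

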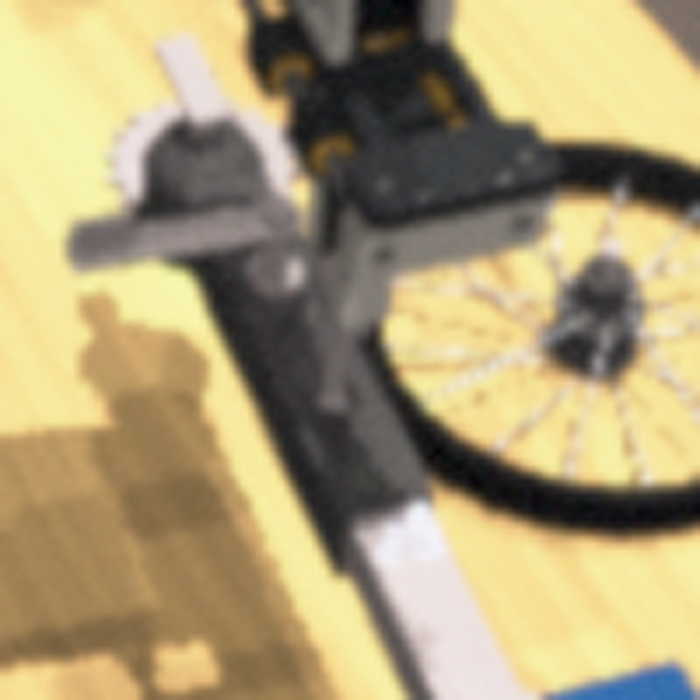

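```bash
python3 -m inch '[[0.0127,0.0105,0,0.0016,0.0004,0,0.012],[0.0127,0.0105,0,0.0016,0.0004,0,0.012],[0.0127,0.0105,0,0.0016,0.0004,-0.002,0.012],[0.0127,0.0105,0,0.0016,0.0004,-0.004,0.012],[0.0127,0.0105,0,0.0016,0.0004,-0.005,0.012],[0.0127,0.0105,0,0.0016,0.0004,-0.005,0.012]]'
python3 - <<'E'
from h import *
np.set_printoptions(precision=4,suppress=True)
for i in range(4):
    c=read_camera("wrist"); o=observe();print(o["eef_pos"],o["eef_rot"],o["force"])
crop(c,230,190,330,290,7,"w9c")
E
```

```text
clock: 11.48
eef_pos: [0.6062, -0.0879, 0.2035]
eef_rot: [179.9, 0.0, -98.9]
force: [-0.4, -0.1, -0.3]
finger_gap: 0.0177
[ 0.6063 -0.0879  0.2037] [179.9675  -0.0018 -98.9225] [-0.4485 -0.6874 -0.2101]
[ 0.6063 -0.0879  0.204 ] [179.9882  -0.0027 -98.9175] [ 0.2037 -0.003   0.3238]
[ 0.6064 -0.0879  0.2041] [-179.9914   -0.0035  -98.9195] [-0.3344 -0.7461 -1.3491]
[ 0.6064 -0.0879  0.2042] [-179.9818   -0.0025  -98.9168] [-0.14   -0.5014 -0.5383]
```

View pics/w9c.png

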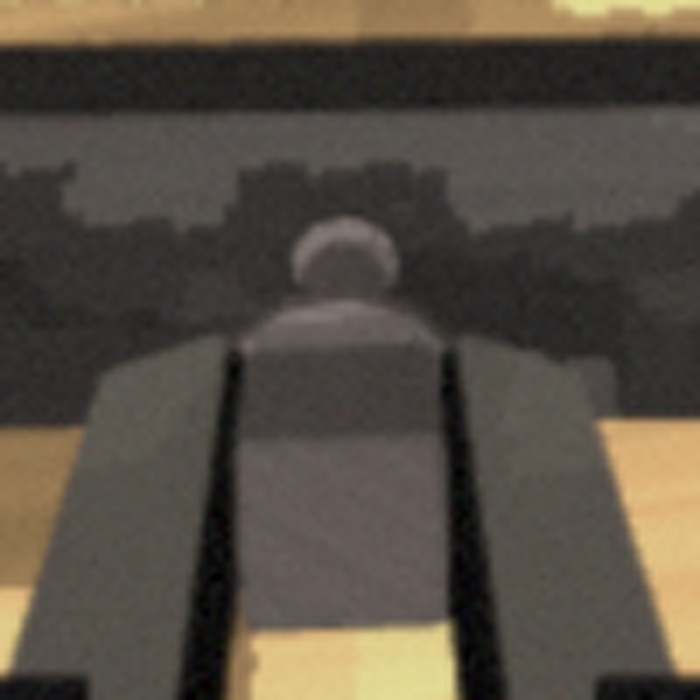

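```bash
python3 -m inch '[[0,0,0,0,0,-0.001,0.012],[0,0,0,0,0,-0.002,0.012],[0,0,0,0,0,-0.002,0.012],[0,0,0,0,0,-0.002,0.012]]'
python3 - <<'E'
from h import *
np.set_printoptions(precision=4,suppress=True)
for i in range(5):
    c=read_camera("wrist"); o=observe();print(o["eef_pos"],o["eef_rot"],o["force"])
crop(c,230,190,330,290,7,"w10c")
E
```

```text
clock: 12.02
eef_pos: [0.6064, -0.0879, 0.2021]
eef_rot: [-180.0, -0.0, -98.9]
force: [-1.5, 0.5, 0.2]
finger_gap: 0.018
[ 0.6064 -0.0879  0.2022] [-179.9909   -0.0051  -98.9185] [ 0.2085 -0.0182 -0.5743]
[ 0.6064 -0.088   0.2022] [-179.9832   -0.0048  -98.9196] [-0.4222 -0.7227 -0.6708]
[ 0.6065 -0.0879  0.2023] [-179.9791   -0.0034  -98.9156] [ 0.3388 -0.3853 -0.8482]
[ 0.6065 -0.088   0.2023] [-179.9792   -0.0064  -98.9168] [ 0.137   0.8489 -1.2391]
[ 0.6065 -0.0879  0.2023] [-179.9737   -0.005   -98.9145] [ 0.3345 -0.4492 -0.556 ]
```

View pics/w10c.png

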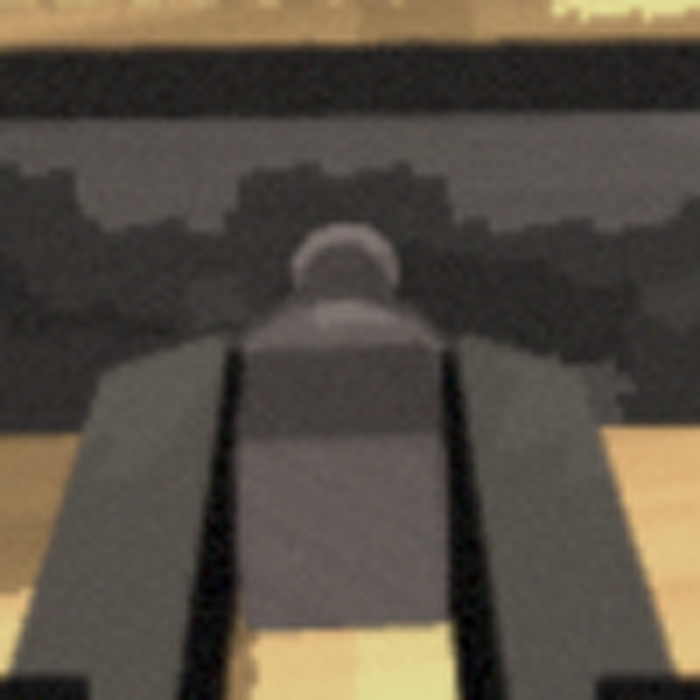

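```bash
python3 -m inch '[[0,0,0,0,0,-0.001,0.012],[0,0,0,0,0,-0.0015,0.012],[0,0,0,0,0,-0.0015,0.012],[0,0,0,0,0,-0.0015,0.012]]'
python3 - <<'E'
from h import *
np.set_printoptions(precision=4,suppress=True)
F=[]
for i in range(6):
    c=read_camera("side"); o=observe();F.append(o["force"])
print(o["eef_pos"],o["eef_rot"],np.mean(F,0))
E
```

```text
clock: 12.6
eef_pos: [0.6067, -0.088, 0.2013]
eef_rot: [-179.9, -0.0, -98.9]
force: [-0.3, 1.1, 2.3]
finger_gap: 0.018
[ 0.6066 -0.088   0.2013] [-179.928    -0.0121  -98.9202] [-0.1318  0.3119  2.5997]
```

```bash
python3 -m inch '[[0,0,0,-0.00015,-0.001,-0.0006,0.012],[0,0,0,-0.0003,-0.002,-0.0006,0.012],[0,0,0,-0.00045,-0.003,-0.0006,0.012],[0,0,0,-0.0006,-0.004,-0.0006,0.012],[0,0,0,-0.0008,-0.005,-0.0006,0.012],[0,0,0,-0.001,-0.006,-0.0006,0.012],[0,0,0,-0.0011,-0.007,-0.0006,0.012],[0,0,0,-0.0012,-0.008,-0.0006,0.012]]'
python3 - <<'E'
from h import *
np.set_printoptions(precision=4,suppress=True)
F=[]
for i in range(4):
    c=read_camera("wrist"); o=observe();F.append(o["force"])
print(o["eef_pos"],o["eef_rot"],np.mean(F,0))
crop(c,200,160,360,290,5,"w11c")
E
```

```text
clock: 13.57
eef_pos: [0.6059, -0.0952, 0.2013]
eef_rot: [-179.9, 0.1, -98.9]
force: [0.5, 4.4, 5.2]
finger_gap: 0.0177
[ 0.6058 -0.0954  0.2012] [-179.8606    0.0577  -98.8823] [1.3659 2.554  5.4246]
```

View pics/w11c.png

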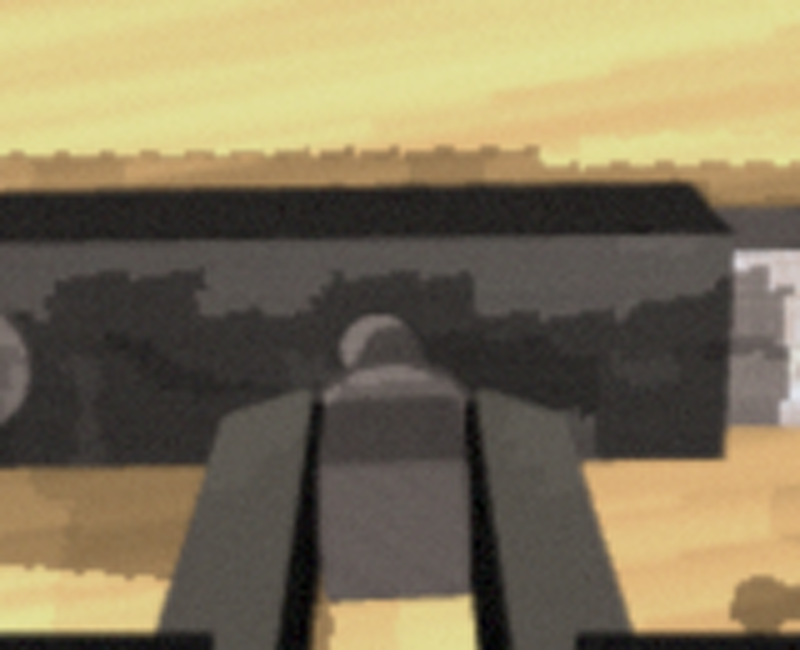

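```bash
python3 -m inch '[[0,0,0,-0.00015,-0.001,-0.0005,0.012],[0,0,0,-0.0003,-0.002,-0.0005,0.012],[0,0,0,-0.00045,-0.003,-0.0005,0.012],[0,0,0,-0.0006,-0.004,-0.0005,0.012],[0,0,0,-0.0006,-0.004,-0.0005,0.012]]'
python3 - <<'E'
from h import *
np.set_printoptions(precision=4,suppress=True)
F=[]
for i in range(3):
    c=read_camera("wrist"); o=observe();F.append(o["force"])
print(o["eef_pos"],o["eef_rot"],np.mean(F,0))
E
```

```text
clock: 14.18
eef_pos: [0.6054, -0.0989, 0.2013]
eef_rot: [-179.8, 0.1, -98.9]
force: [0.3, 3.4, 4.7]
finger_gap: 0.018
[ 0.6054 -0.0988  0.2013] [-179.8203    0.1283  -98.8578] [0.3832 3.1881 5.4448]
```

```bash
python3 -m inch '[[0,0,0,-0.0002,-0.001,-0.0005,0.012],[0,0,0,-0.0004,-0.002,-0.0005,0.012],[0,0,0,-0.0006,-0.003,-0.0005,0.012],[0,0,0,-0.0007,-0.004,-0.0005,0.012]]'; python3 -m inch '[[0,0,0,-0.0002,-0.001,-0.0005,0.012],[0,0,0,-0.0004,-0.002,-0.0005,0.012],[0,0,0,-0.0006,-0.003,-0.0005,0.012],[0,0,0,-0.0007,-0.004,-0.0005,0.012]]'
```

```text
clock: 14.67
eef_pos: [0.605, -0.102, 0.2013]
eef_rot: [-179.8, 0.2, -98.8]
force: [1.0, 3.5, 6.4]
finger_gap: 0.0177
clock: 15.0
eef_pos: [0.6045, -0.1052, 0.2013]
eef_rot: [-179.7, 0.3, -98.8]
force: [0.2, 3.4, 5.0]
finger_gap: 0.0183
```

```bash
python3 -m inch '[[-0.004,0.006,0,-0.0002,-0.001,-0.0005,0.012],[-0.004,0.006,0,-0.0004,-0.002,-0.0005,0.012],[-0.004,0.006,0,-0.0006,-0.003,-0.0005,0.012],[-0.004,0.006,0,-0.0007,-0.004,-0.0005,0.012]]'; python3 -m inch '[[0,0,0,-0.0002,-0.001,-0.0005,0.012],[0,0,0,-0.0004,-0.002,-0.0005,0.012],[0,0,0,-0.0006,-0.003,-0.0005,0.012],[0,0,0,-0.0007,-0.004,-0.0005,0.012]]'
```

```text
clock: 15.33
eef_pos: [0.6041, -0.1087, 0.2011]
eef_rot: [180.0, 0.1, -98.7]
force: [0.9, 3.8, 4.8]
finger_gap: 0.0181
clock: 15.67
eef_pos: [0.6028, -0.1129, 0.199]
eef_rot: [179.8, 0.1, -98.7]
force: [1.3, 2.2, -0.3]
finger_gap: 0.0177
```

```bash
python3 -m inch '[[0,0,0,-0.0001,-0.0005,-0.001,0.012],[0,0,0,-0.0002,-0.001,-0.002,0.012],[0,0,0,-0.0002,-0.001,-0.002,0.012]]'
python3 - <<'E'
from h import *
np.set_printoptions(precision=4,suppress=True)
F=[]
for i in range(3):
    c=read_camera("wrist"); o=observe();F.append(o["force"])
print(o["eef_pos"],o["eef_rot"],np.mean(F,0))
crop(c,200,160,360,290,5,"w12c")
E
```

```text
clock: 15.92
eef_pos: [0.6023, -0.1141, 0.1958]
eef_rot: [179.7, 0.1, -98.8]
force: [1.4, 1.8, -0.9]
finger_gap: 0.0176
[ 0.6024 -0.1141  0.1964] [179.78     0.0531 -98.7525] [ 0.653   1.8184 -1.7696]
```

View pics/w12c.png

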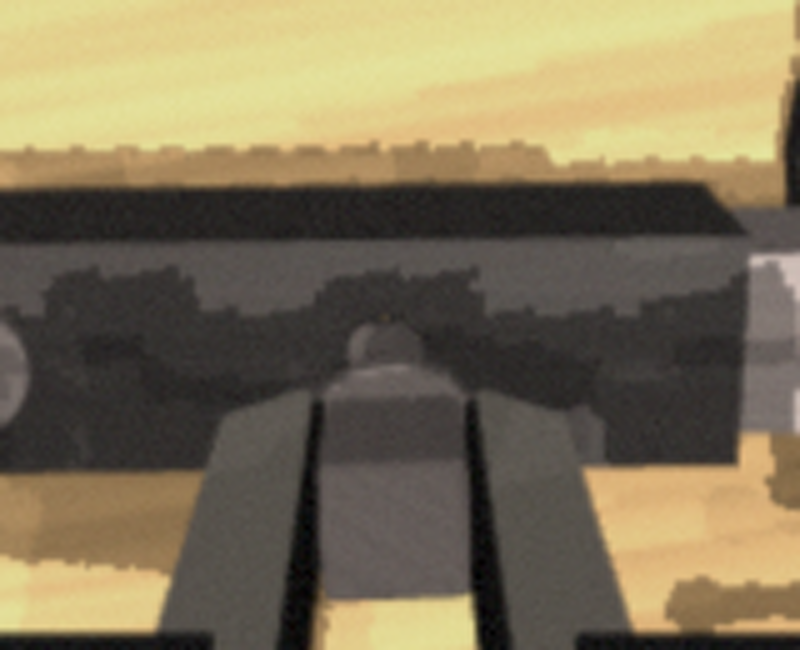

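```bash
python3 -m inch '[[0,-0.003,0,0,0,-0.002,0.012],[0,-0.003,0,0,0,-0.005,0.012],[0,-0.003,0,0,0,-0.008,0.012],[0,-0.003,0,0,0,-0.01,0.012]]'
python3 - <<'E'
from h import *
np.set_printoptions(precision=4,suppress=True)
F=[]
for i in range(3):
    c=read_camera("wrist"); o=observe();F.append(o["force"])
print(o["eef_pos"],o["eef_rot"],np.mean(F,0),o["ft_torque"])
E
```

```text
clock: 16.4
eef_pos: [0.6023, -0.1141, 0.186]
eef_rot: [179.9, 0.1, -98.8]
force: [1.3, 1.5, -0.0]
finger_gap: 0.0179
[ 0.6022 -0.114   0.1859] [179.9051   0.0855 -98.752 ] [ 1.3892  1.5677 -1.397 ] [ 0.3598 -0.258  -0.0462]
```

```bash
python3 -m inch '[[0,0,0,0,0,-0.003,0.012],[0,0,0,0,0,-0.006,0.012],[0,0,0,0,0,-0.009,0.012],[0,0,0,0,0,-0.009,0.012]]'
python3 -m inch '[[0,0,0,0,0,-0.001,0.012],[0,0,0,0,0,-0.002,0.012],[0,0,0,0,0,-0.003,0.012],[0,0,0,0,0,-0.004,0.012]]'
```

```text
clock: 16.88
eef_pos: [0.6021, -0.1139, 0.1759]
eef_rot: [179.9, 0.1, -98.7]
force: [1.8, 1.1, -1.7]
finger_gap: 0.0174
clock: 17.22
eef_pos: [0.6022, -0.1139, 0.172]
eef_rot: [179.9, 0.1, -98.7]
force: [1.5, 1.5, -0.7]
finger_gap: 0.0178
```

```bash
python3 -m inch '[[0,0,0,0,0,-0.001,0.012],[0,0,0,0,0,-0.002,0.012],[0,0,0,0,0,-0.003,0.012],[0,0,0,0,0,-0.004,0.012]]'
python3 -m inch '[[0,0,0,0,0,-0.001,0.012],[0,0,0,0,0,-0.002,0.012],[0,0,0,0,0,-0.003,0.012],[0,0,0,0,0,-0.004,0.012]]'
python3 - <<'E'
from h import *
np.set_printoptions(precision=4,suppress=True)
F=[]
for i in range(3):
    c=read_camera("wrist"); o=observe();F.append(o["force"])
print(o["eef_pos"],o["eef_rot"],np.mean(F,0),o["ft_torque"])
crop(c,200,160,360,290,5,"w13c")
E
```

```text
clock: 17.55
eef_pos: [0.6022, -0.1139, 0.1679]
eef_rot: [179.9, 0.1, -98.7]
force: [1.7, 3.0, -0.1]
finger_gap: 0.0179
clock: 17.88
eef_pos: [0.6022, -0.114, 0.1639]
eef_rot: [179.9, 0.1, -98.8]
force: [1.1, 1.3, 0.7]
finger_gap: 0.0178
[ 0.6021 -0.1139  0.1636] [179.8624   0.1039 -98.7516] [ 1.5032  1.7242 -1.5271] [ 0.381  -0.2958  0.0335]
```

View pics/w13c.png

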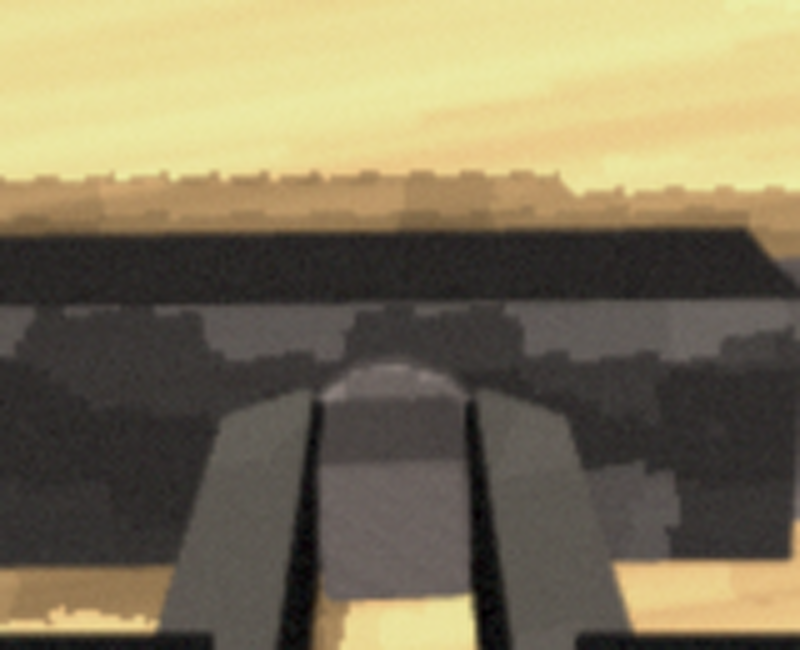

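```bash
python3 -m inch '[[0,0,0,0,0,-0.0006,0.012],[0,0,0,0,0,-0.0012,0.012],[0,0,0,0,0,-0.0012,0.012]]'
python3 - <<'E'
from h import *
np.set_printoptions(precision=4,suppress=True)
o=observe();print(o["eef_pos"],o["force"])
E
```

```text
clock: 18.28
eef_pos: [0.6022, -0.1139, 0.1634]
eef_rot: [179.9, 0.1, -98.7]
force: [0.2, 1.8, 4.6]
finger_gap: 0.0178
[ 0.6022 -0.1139  0.1634] [0.2087 1.7974 4.5792]
```

```bash
python3 -m inch '[[0,0,0,0,0,0.0005,0.04],[0,0,0,0,0,0.0005,0.04],[0,0,0,0,0,0.0005,0.04],[0,0,0,0,0,0.01,0.04],[0,0,0,0,0,0.035,0.04],[0,0,0,0,0,0.07,0.04],[0,0,0,0,0.01,0.11,0.02],[0,0,0,-0.01,0.03,0.14,0],[0,0,0,-0.02,0.06,0.16,0],[0,0,0,-0.03,0.08,0.17,0]]'
python3 -m inch '[[0,0,0,0,0.01,0,0],[0,0,0,0,0.01,0,0],[0,0,0,0,0.01,0,0]]'
python3 - <<'E'
from h import *
np.set_printoptions(precision=4,suppress=True)
c=read_camera("wrist"); c=read_camera("wrist"); cv2.imwrite("pics/w14.png",c["color"][:,:,::-1])
o=observe();print(o["eef_pos"],o["eef_rot"],o["force"],o["finger_gap"])
for t,z in [("pin_grip",.1705),("keeper_pivot",.189),("keeper_tab",.197)]:
    print(t,[(round(d["score"],2),np.array(d["xy"]).round(1),back(c,d["xy"],z)) for d in spot_point("wrist",t)][:2])
crop(c,150,80,330,230,4,"w14c")
b=read_camera("side");crop(b,260,180,400,290,5,"si14")
E
```

```text
clock: 19.12
eef_pos: [0.5725, -0.0328, 0.3385]
eef_rot: [-179.7, 0.1, -98.8]
force: [-0.6, 0.4, 0.5]
finger_gap: 0.0167
clock: 19.37
eef_pos: [0.5727, -0.023, 0.338]
eef_rot: [-179.7, 0.1, -98.7]
force: [0.6, -0.5, 0.3]
finger_gap: 0.0008
[ 0.5726 -0.0238  0.3364] [-179.8795    0.0751  -98.8217] [-0.3052 -0.3416  0.2096] 0.00020971858850718012
pin_grip [(0.57, array([354.9, 158.7]), array([ 0.6006, -0.1158,  0.1705]))]
keeper_pivot [(0.82, array([294.1, 161.2]), array([ 0.6104, -0.0464,  0.189 ]))]
keeper_tab [(0.72, array([289.6, 225.6]), array([ 0.5414, -0.0313,  0.197 ]))]
```

View pics/w14.png

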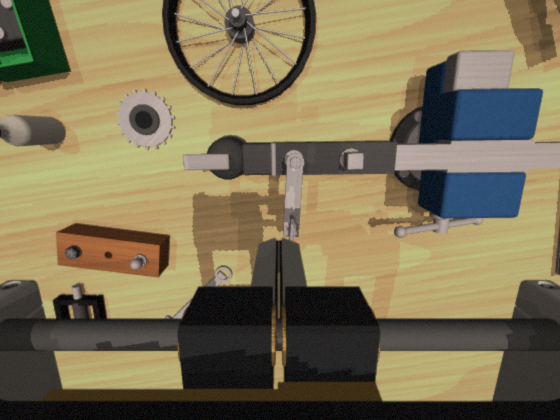

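View pics/w14c.png

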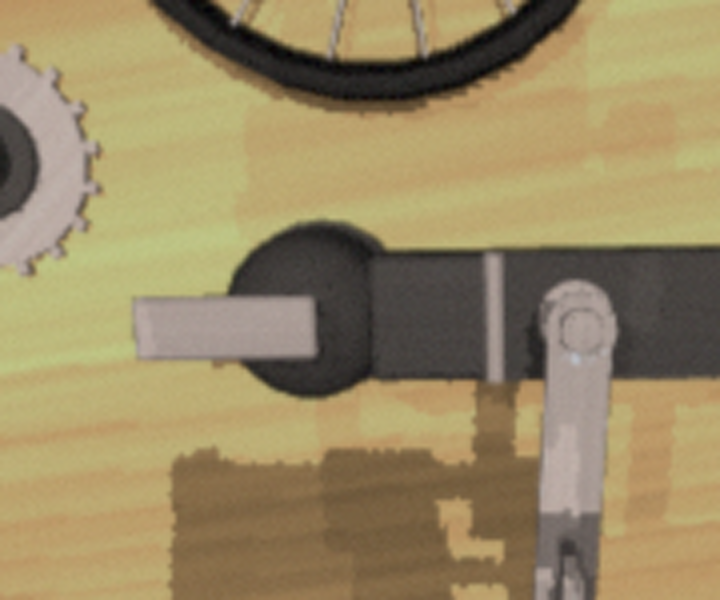

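View pics/si14.png

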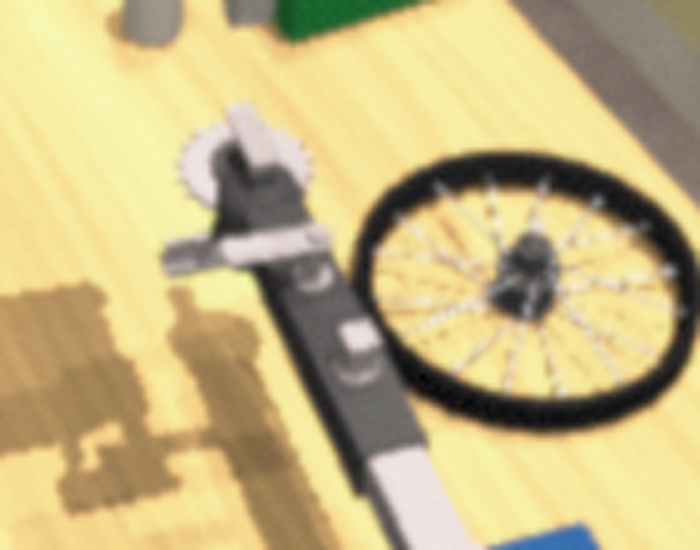

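```bash
python3 - <<'E'
from h import *
np.set_printoptions(precision=4,suppress=True)
c=read_camera("wrist");b=read_camera("side");a=read_camera("scene")
crop(c,330,135,400,185,10,"w15c"); crop(a,180,120,310,240,5,"sc15")
print(tri([c,b],[(183.7,161.3),(308,200.6)]),tri([c,b],[(229,161),(313,212)]))
P=np.array([.6104,-.0464])
for k in range(0,11):
    th=np.radians(167.7+k*9.4 if k<10 else 261); s=np.array([np.cos(th),np.sin(th)]);t=np.array([-s[1],s[0]])
    print(k,round(np.degrees(th),1),P+.070*s-.0145*t)
E
```

```text
(array([0.629 , 0.0755, 0.1721]), np.float64(0.0027674492617363686)) (array([0.6204, 0.0256, 0.1724]), np.float64(0.0006731583463568995))
0 167.7 [ 0.5451 -0.0173]
1 177.1 [ 0.5412 -0.0284]
2 186.5 [ 0.5392 -0.0399]
3 195.9 [ 0.5391 -0.0516]
4 205.3 [ 0.5409 -0.0632]
5 214.7 [ 0.5446 -0.0743]
6 224.1 [ 0.55   -0.0847]
7 233.5 [ 0.5571 -0.094 ]
8 242.9 [ 0.5656 -0.1021]
9 252.3 [ 0.5753 -0.1087]
10 261.0 [ 0.5851 -0.1133]
```

View pics/w15c.png

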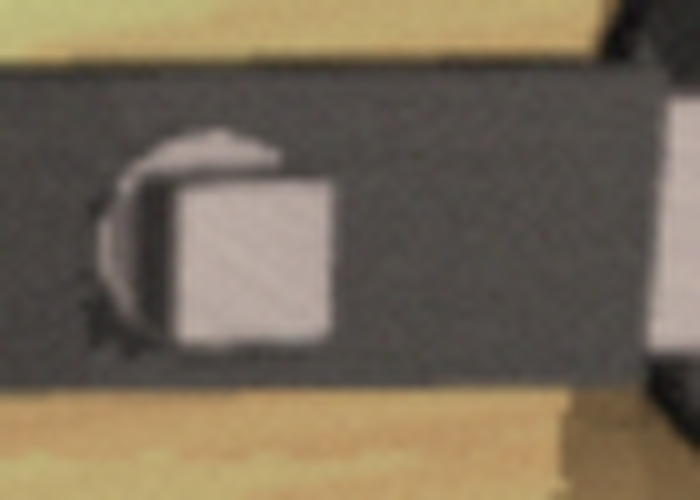

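View pics/sc15.png

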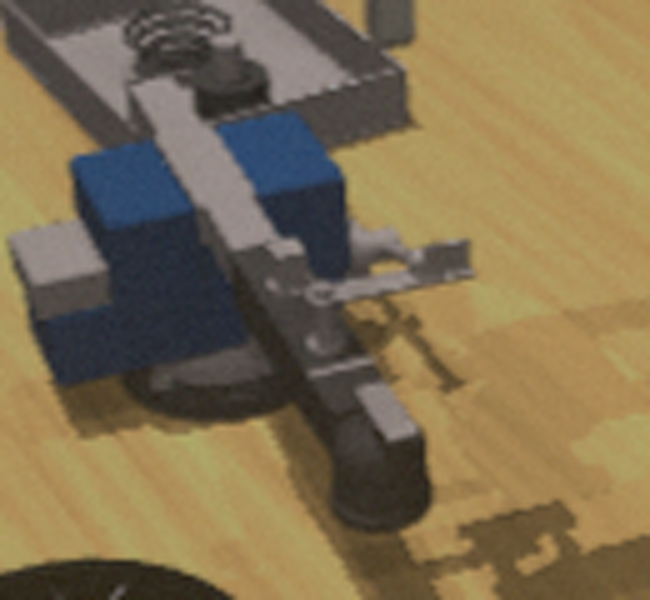

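```bash
python3 -m inch '[[0,0,-0.06,-0.02,0.012,0,0],[0,0,-0.06,-0.0255,0.016,-0.02,0],[0,0,-0.06,-0.0255,0.016,-0.05,0],[0,0,-0.06,-0.0255,0.016,-0.08,0],[0,0,-0.06,-0.0255,0.016,-0.1,0],[0,0,-0.06,-0.0255,0.016,-0.12,0],[0,0,-0.06,-0.0255,0.016,-0.128,0],[0,0,-0.06,-0.0255,0.016,-0.128,0]]'
python3 - <<'E'
from h import *
np.set_printoptions(precision=4,suppress=True)
for i in range(3): c=read_camera("wrist")
o=observe();print(o["eef_pos"],o["eef_rot"],o["force"],o["finger_gap"]); cv2.imwrite("pics/w16.png",c["color"][:,:,::-1])
E
```

```text
clock: 20.48
eef_pos: [0.5458, -0.0073, 0.2072]
eef_rot: [180.0, 0.1, -102.2]
force: [-0.4, 0.7, 0.0]
finger_gap: 0.0007
[ 0.5479 -0.0075  0.2116] [-179.5828    0.1303 -102.2382] [ 0.0359 -0.4243  0.497 ] 0.00034155789287084576
```

View pics/w16.png

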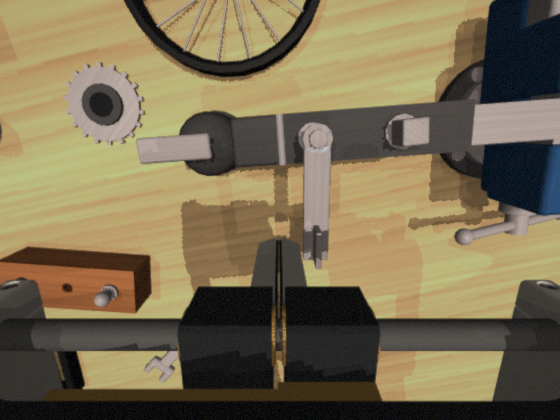

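```bash
python3 -m inch '[[0,0,0,-0.001,0,-0.006,0],[0,0,0,-0.001,0,-0.012,0],[0,0,0,-0.001,0,-0.014,0],[0,0,0,-0.001,0,-0.014,0],[0,0,0,-0.001,0,-0.014,0]]'
python3 - <<'E'
from h import *
np.set_printoptions(precision=4,suppress=True)
for i in range(3): c=read_camera("wrist")
o=observe();print(o["eef_pos"],o["eef_rot"],o["force"]); crop(c,200,100,360,300,3,"w17")
E
```

```text
clock: 21.05
eef_pos: [0.5468, -0.0075, 0.1975]
eef_rot: [-179.6, 0.1, -102.2]
force: [1.1, -0.5, 0.5]
finger_gap: 0.0005
[ 0.547  -0.0075  0.1979] [-179.562     0.1304 -102.239 ] [-0.5585 -0.5277 -0.9484]
```

View pics/w17.png

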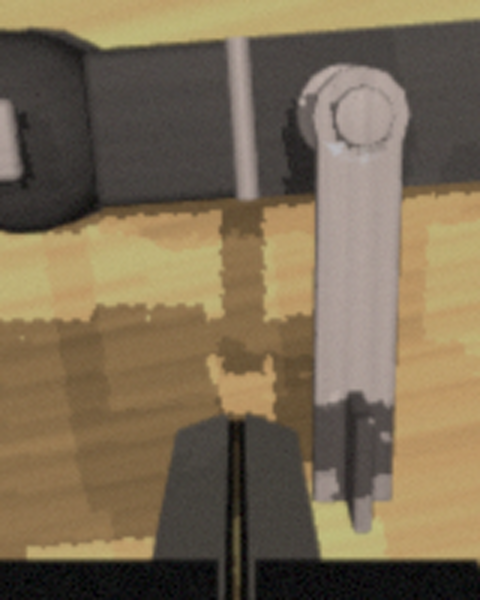

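```bash
python3 -m inch '[[0,0,0,-0.001,-0.005,-0.002,0],[0,0,0,-0.002,-0.01,-0.002,0],[0,0,0.08,-0.004,-0.0155,-0.002,0],[0,0,0.16,-0.006,-0.021,-0.002,0],[0,0,0.245,-0.007,-0.0265,-0.002,0],[0,0,0.33,-0.008,-0.0325,-0.002,0],[0,0,0.41,-0.008,-0.038,-0.002,0],[0,0,0.49,-0.008,-0.044,-0.002,0],[0,0,0.57,-0.007,-0.05,-0.002,0],[0,0,0.656,-0.006,-0.0555,-0.002,0]]'
python3 - <<'E'
from h import *
np.set_printoptions(precision=4,suppress=True)
c=read_camera("wrist")
o=observe();print(o["eef_pos"],o["eef_rot"],o["force"]); cv2.imwrite("pics/w18.png",c["color"][:,:,::-1])
E
```

```text
clock: 22.03
eef_pos: [0.5406, -0.0637, 0.1958]
eef_rot: [-179.6, 0.2, -64.5]
force: [-0.7, 0.1, -0.5]
finger_gap: 0.0008
[ 0.5409 -0.0647  0.1957] [-179.5976    0.1025  -64.3426] [-0.0646 -0.4363 -0.0675]
```

View pics/w18.png

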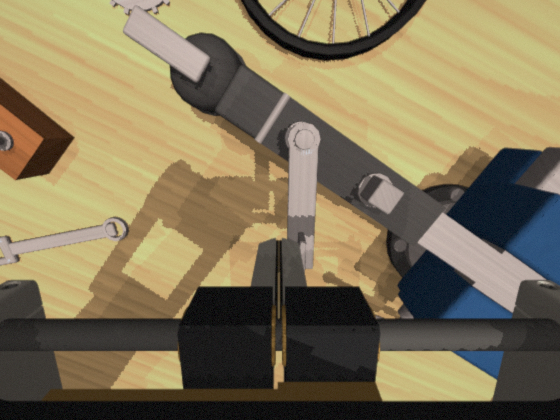

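```bash
python3 -m inch '[[0,0,0.08,0.0018,-0.005,0,0],[0,0,0.16,0.0037,-0.0096,0,0],[0,0,0.245,0.0063,-0.015,0,0],[0,0,0.33,0.009,-0.02,0,0],[0,0,0.41,0.0125,-0.0247,0,0],[0,0,0.49,0.016,-0.0293,0,0],[0,0,0.57,0.0203,-0.0334,0,0],[0,0,0.65,0.0247,-0.0374,0,0],[0,0,0.735,0.0295,-0.041,0,0],[0,0,0.82,0.0344,-0.044,0,0]]'
python3 - <<'E'
from h import *
np.set_printoptions(precision=4,suppress=True)
c=read_camera("wrist")
o=observe();print(o["eef_pos"],o["eef_rot"],o["force"]); cv2.imwrite("pics/w19.png",c["color"][:,:,::-1])
E
```

```text
clock: 22.92
eef_pos: [0.575, -0.1093, 0.1957]
eef_rot: [-179.6, 0.1, -17.3]
force: [-0.6, -0.4, 0.3]
finger_gap: 0.0005
[ 0.5758 -0.1098  0.1954] [-179.6306    0.0951  -17.1281] [ 0.3595 -0.8743  0.14  ]
```

View pics/w19.png

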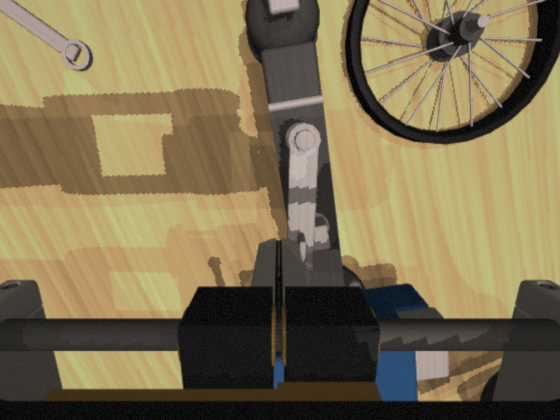

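```bash
python3 -m inch '[[0,0,0.03,0.002,-0.001,0,0],[0,0,0.06,0.004,-0.002,0,0],[0,0,0.09,0.006,-0.0027,0,0],[0,0,0.12,0.008,-0.0033,0,0],[0,0,0.14,0.01,-0.0038,0,0],[0,0,0.14,0.011,-0.004,0,0]]'; python3 -m inch '[[0,0,0,0.001,-0.0002,0,0],[0,0,0,0.002,-0.0004,0,0]]';  python3 -m inch '[[0,0,0,0.001,-0.0002,0,0],[0,0,0,0.002,-0.0004,0,0]]'
```

```text
clock: 23.47
eef_pos: [0.5866, -0.1141, 0.1953]
eef_rot: [-179.6, 0.1, -9.2]
force: [-1.3, -1.6, -0.6]
finger_gap: 0.0006
clock: 23.63
eef_pos: [0.5869, -0.1141, 0.1952]
eef_rot: [-179.6, 0.4, -9.3]
force: [-7.4, 1.0, 2.5]
finger_gap: 0.0003
clock: 23.8
eef_pos: [0.5869, -0.1141, 0.1952]
eef_rot: [-179.6, 0.7, -9.3]
force: [-9.6, 1.5, 2.9]
finger_gap: 0.0005
```

At the stop (about 9 N). Back off and rise.

```bash
python3 -m inch '[[0,0,0,-0.004,0.0006,0,0],[0,0,0,-0.012,0.002,0,0],[0,0,0,-0.025,0.004,0.01,0],[0,0,0,-0.035,0.005,0.035,0],[0,0,0,-0.04,0.005,0.07,0],[0,0,0,-0.04,0.005,0.11,0],[0,0,0,-0.06,0.005,0.14,0],[0,0,0,-0.08,0.005,0.15,0],[0,0,0,-0.1,0.005,0.15,0],[0,0,0,-0.1,0.005,0.15,0]]'
python3 - <<'E'
from h import *
np.set_printoptions(precision=4,suppress=True)
for i in range(2): c=read_camera("wrist")
o=observe();print(o["eef_pos"],o["eef_rot"],o["force"]); cv2.imwrite("pics/w20.png",c["color"][:,:,::-1])
for t,z in [("pin_grip",.1705),("keeper_pivot",.189),("keeper_tab",.197),("coupler_hole",.154)]:
    print(t,[(round(d["score"],2),np.array(d["xy"]).round(1),back(c,d["xy"],z)) for d in spot_point("wrist",t)][:2])
b=read_camera("side");crop(b,260,180,400,290,5,"si20");a=read_camera("scene");crop(a,180,120,310,240,5,"sc20")
E
```

```text
clock: 24.63
eef_pos: [0.4853, -0.1091, 0.3486]
eef_rot: [-179.7, 0.3, -9.4]
force: [0.7, 0.6, -0.1]
finger_gap: 0.0004
[ 0.4869 -0.1091  0.3457] [-179.643     0.5077   -9.3809] [-0.2945 -0.5678  0.4369]
pin_grip [(0.73, array([374.7, 182.2]), array([ 0.5999, -0.1129,  0.1705]))]
keeper_pivot [(0.91, array([382.8, 121.9]), array([ 0.6085, -0.0447,  0.189 ]))]
keeper_tab [(0.68, array([385.2, 191.6]), array([ 0.603 , -0.1195,  0.197 ]))]
coupler_hole [(0.71, array([373.1, 180.6]), array([ 0.6027, -0.1142,  0.154 ]))]
```

View pics/w20.png

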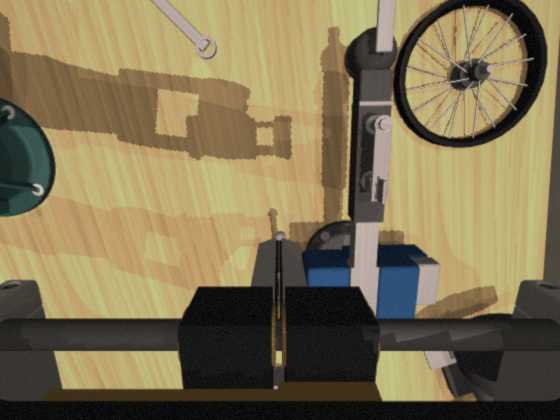

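View pics/si20.png

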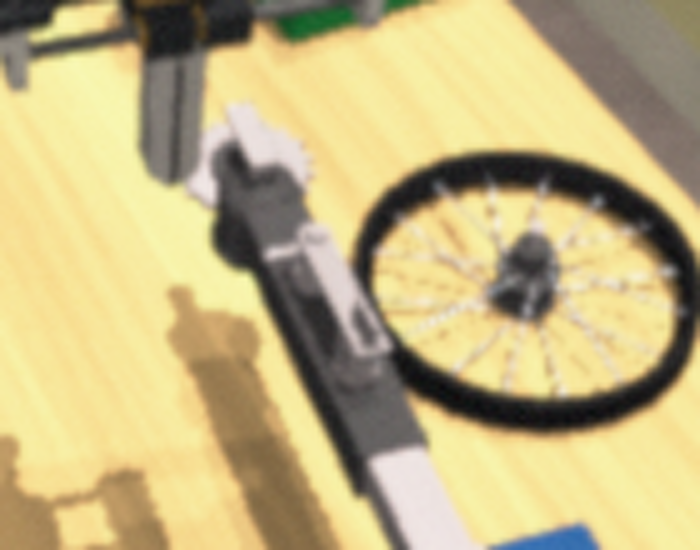

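View pics/sc20.png

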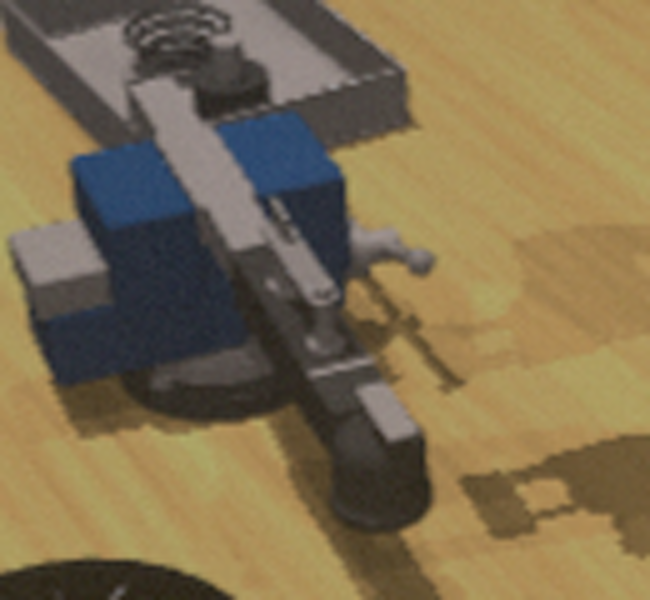

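```bash
python3 - <<'E'
from h import *
print(observe()["clock"]); print(close_job())
E
```

```text
25.0333
the job is handed in; nothing more can be done
None
```

The job is finished and handed in at about 25 s on the clock, though `close_job()` gave no verdict.

- **Pin and slide:** I took the square-grip pin from the rack's middle hole and stood its tip in the coupler's hole. Pressing with about 5 N (highest reading 6.4 N), I slid the coupler about 24 mm towards the vice until the pin dropped. I then lowered the pin until the flange met the coupler's top, where the wrist read about 4.6 N at the expected height.
- **Keeper:** I swung the strap closed with shut fingers until it met its stop, at about 9.6 N. Then I backed the arm well clear, and it touches nothing.

**Last checks:** The wrist, side and scene pictures show the strap lying along the coupler over the pin head, with the flange down on the coupler. I moved nothing else in the scene that I could see.

**Disagreements:** The network's pivot and tab points put the strap about 5° beyond its nominal closed direction. I took that as detection noise, since the stop had clearly been reached. My readings of the hole from the scene and side cameras differed by up to about 16 mm, so I positioned with the wrist camera.

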